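# Change the photometer over to its reference block

## Task

Set the filter photometer up for its reference check: with the black blanking block still in the measuring gap, so that no stray light reaches the detector, turn the filter turret on top until its green filter clicks in at the white index mark, then pull the blanking block out and stand it upright in the dark grey tray. Push the blue-handled reference block into the gap until its flange sits flat against the housings, then press the white read key right down and let it come up again. Tip no block over, and leave the yellow-handled block and the other things on the bench where they are.

Things in the scene. Friction and masses are not known exactly. Their poses are not given: they have to be found in the camera images.
- photometer: White filter photometer, fixed, on a grey base plate 14 mm high. Origin on the bench on the measuring gap's centre plane; x from the front (robot side) to the back, y to the lamp side (left), z up. Two white housings, tops at z = 68 mm, fronts at x = -45, backs at +85 mm: lamp y = 12 to 128, detector y = -12 to -116 mm. The base runs on in front as an apron to x = -115 mm.
- gap_mouth (a point): Mouth of the measuring gap between the housings: centre of its floor at their front faces; x points straight into the gap, z up. The gap is 16 mm wide (25 at the mouth, narrowing over the first 6 mm). Floor and apron are level. A fixed grey hood roofs it from 35 mm inward, 48 mm above the floor (its top 56 mm), so blocks must be slid in and out level.
- block_home (a point): Where a block's grip point lies, and how its axes point, when the block is home in the gap: blade inward, flange flat against the housings' front faces.
- turret (a joint): Angle (rad) of the filter turret, a dark nine-lobed disc 80 mm wide on the lamp housing, axis upright; positive is clockwise from above. A sprung ball gives a click every 0.698 rad (40 degrees), pulling in from some 15 degrees; about 0.1 N m to turn. 0: green filter at the white index mark (in front of the disc); 0.698: amber there; 1.396: red. Free range -0.20 to 1.60.
- turret_grip (a point): Black grip bar on the turret, 40 mm long, 12 mm thick; the point is on the turret's axis 11 mm below the bar's top and 21 mm above the disc with its filters. x runs along the bar; at turret = 0 it is parallel to the photometer's x. The green filter lies beyond the bar's -x end.
- blank_grip (a point): Blanking block, black all over, home in the gap at the start, blade inward. Same shape and size as the reference blocks (see ref_blue_grip). This point: on the grip bar's middle, 84 mm above the underside.
- ref_blue_grip (a point): Centre line of the blue grip bar on top of a reference block (140 g), 84 mm above its flat underside. Bar: 12 mm thick (y), 42 long (x), from 64 to 100 mm up; balanced under this point. Below: a black flange 40 wide, 64 tall, its far (+x) face 3 mm ahead of this point; ahead of that the blade, 14 thick, 44 tall, 58 long, round nose, light grey glass; a foot 25 mm back. Stands by itself.
- ref_yellow_grip (a point): The same point of the other reference block: yellow grip bar, dark grey glass, same shape and size. Stands in the tray, not used today.
- tray: Shallow dark grey tray, fixed, 130 mm (its x) by 240 mm (its y), walls 3 mm thick, 16 mm high. Origin: centre of its underside; inner floor at z = 3 mm. The reference blocks stand with their grip bars near its x = -18 mm, y = 0 and +75 mm, either way round, blades along its +x within 0.15 rad; the place at y = -75 mm is empty.
- read_key (a joint): Travel (m) of the round white read key, 24 mm wide, on the detector housing: 0 up, 0.005 right down. Sprung; 4 N holds it down.
- read_key_top (a point): Centre of the top of the read key, 21 mm above the housing when up; pressed straight down. A sloping display stands behind it, as high as 97 mm above the bench.
- beaker_100: Small empty beaker, bystander, loose, about 57 mm wide and 72 mm tall, origin at its underside.
- cap: Blue screw cap, bystander, loose, 46 mm wide, 21 mm high.
- marker: White and black marker pen, bystander, loose, 135 mm long.

How it is judged:
On the way, in this order (a step that is already met when the one before it is completed fails the run):
1. the green filter is at the index mark while the blanking block is still home in the gap (value of joint turret between -0.08 and 0.08 rad and x of blank_grip in the frame of photometer between -0.051 and -0.045 m and y of blank_grip in the frame of photometer between -0.004 and 0.004 m and z of blank_grip in the frame of photometer between 0.094 and 0.102 m and angle between blank_grip's own z axis and vertical below 0.06 rad), for 0.2 s.
2. the blanking block stands upright in the tray (x of blank_grip in the frame of tray between -0.062 and 0.062 m and y of blank_grip in the frame of tray between -0.117 and 0.117 m and z of blank_grip in the frame of tray between 0.081 and 0.092 m and angle between blank_grip's own z axis and vertical below 0.1 rad and value of joint turret between -0.08 and 0.08 rad), for 0.2 s.
3. the blue-handled reference block is fully home in the gap (x of ref_blue_grip in the frame of photometer between -0.051 and -0.045 m and y of ref_blue_grip in the frame of photometer between -0.004 and 0.004 m and z of ref_blue_grip in the frame of photometer between 0.094 and 0.102 m and angle between ref_blue_grip's own z axis and vertical below 0.06 rad and value of joint turret between -0.08 and 0.08 rad), for 0.2 s.
4. the read key is pressed right down with the reference block home (all of step 3 and value of joint read_key above 0.0035 m), for 0.05 s.
At the end, for the whole second after the job is handed in: Green filter at the index mark (within 0.08 rad); blue-handled block home in the gap with its flange within 3 mm of the housings' faces and upright; blanking block standing upright (within 0.1 rad) on the floor of the tray; read key up again; yellow-handled block within 25 mm of where it was (all of step 3 and x of blank_grip in the frame of tray between -0.062 and 0.062 m and y of blank_grip in the frame of tray between -0.117 and 0.117 m and z of blank_grip in the frame of tray between 0.081 and 0.092 m and angle between blank_grip's own z axis and vertical below 0.1 rad and value of joint read_key below 0.0015 m and distance of ref_yellow_grip from where it was at the start of the episode below 0.025 m); the robot touches nothing.
It fails at once if a block is tipped over (angle between any of blank_grip, ref_blue_grip, ref_yellow_grip's own z axis and vertical above 0.6 rad).
It fails at once if a bystander or the yellow-handled block is pushed away by more than 25 mm (distance of any of beaker_100, cap, marker, ref_yellow_grip from where it was at the start of the episode above 0.025 m).
It also fails if it takes over 67 s, if anything falls off the work surface, if the arm or the gripper's body presses on something with over 40 N, if the wrist force passes 120 N, or if a joint passes its speed limit or range.

## Robot

A 7-joint arm with a two-finger parallel gripper is mounted at the origin on a cart in front of the work surface, level with it; the furniture and walls round the work are solid. World frame = base frame: x ahead of the robot, y to its left, z up, the work surface at z = 0. Lengths are in m, angles in rad, forces in N, time in s.
With the tool pointing down it reaches from about 0.4 to 0.85 m from the base axis. Payload 10.4 kg.
Tool frame: the origin (TCP) lies between the finger pads; the fingertips stand 8 mm ahead of it and the grasp point (between the pads) lies 11 mm behind it; z points along the fingers, y is the direction in which the jaws open and shut (so a half turn about z gives the same grasp; the last joint's range is limited). The gripper opens to 85 mm and grips with 20 to 120 N. Pads are 22 mm wide; open, the fingers measure 114 mm over their backs; the gripper's body (76 mm by 85 mm) begins 54 mm behind the grasp point. The pads swing forward as they close: fully open they stand 13 mm farther back than shut.
Start: joints at [-1.198, 0.332, -0.065, 1.46, 0.022, 1.35, -0.088], TCP at [0.241, 0.577, 0.239] pointing down, gripper open.
Joint ranges: [-2.6, 2.6], [-0.5, 2.12], [-1.47, 1.34], [0.16, 2.42], [-1.27, 4.41], [0.06, 2.06], [-2.6, 2.6]. Speed limits (rad/s): [2.22, 2.22, 2.79, 2.79, 3.14, 3.14, 3.14].

## Interface

Orientations are given as a unit quaternion [w, x, y, z].
In Python, from plant import robot gives the robot as it stands. The module is installed in compiled form; this text tells all that it offers.
- The arm moves only by the shell command python3 -m pendant 'ROWS'. ROWS is JSON, a list of rows, each an object of numbers: "tx", "ty", "tz": the shift along the world's x, y, z in cm; "ax", "ay", "az": the turn, a rotation vector about the world's x, y, z in degrees; "gripper": the gripper's target within -1 to 1 (fully open at 1, half-way at 0, shut at -1). In form: [{"tx": .., "ty": .., "tz": .., "ax": .., "ay": .., "az": .., "gripper": ..}, ...]. A call has 1 to 5 rows; each row shifts and turns the pose as measured when the row begins; what a row does not reach is not made up. A row lasts 1/12 s, in which the tool goes at most 41.7 mm and 7.16 degrees, less where a joint would pass 70% of its speed; a pose out of reach is approached as far as the arm can. A call with a gripper value outside its range is refused whole. The fingers move at their own pace and stop on an object; the grip force is fixed at half the most. Time passes only in rows, so rows that do not move let the fingers close. It gives the time, the measured TCP pose, the force and the opening at its end, in the units of the state.
- robot.read_state(): the state, without advancing time (a new reading comes with each control period).
- robot.snapshot(name): name is "side" or "top"; returns a dict with "color" (400x640x3 uint8, red, green, blue), "depth" (400x640 float32, m along the optical axis (not along the pixel's ray), 0 where there is no reading), "vfov" (degrees; the focal length in pixels is half the picture's height over the tangent of half this angle, whatever the lens; pixels are square), "cx", "cy" (the principal point, pixels), "world_to_cam" (4x4, takes a point from world to camera coordinates). Camera axes: x right, y down, z forward; pixel columns grow to the right and rows downward; lengths in m; the calibration is good to about 2 mm. A picture is of the moment at which its call begins.
- robot.sign_off(): hands the job in, once; it reports no verdict.
The state is a dict: "time_s": time; "qpos": joint angles; "qvel": joint speeds; "tau": joint torques, N m; "tool_pos": TCP position; "tcp_rot": TCP orientation; "ft_force": force on the tool from outside, world axes, zero at the start; "torque": the same for the moment, N m; "width": finger opening in m.
Only numpy, scipy, OpenCV 4.12 (cv2) and the standard library are available. Lean on these libraries where they do the work, as an engineer would, in place of code of your own. Each camera call takes 0.05 s, during which the arm holds its last target.

## Working session

There is one attempt and no reset: what is moved stays moved. The work goes in short steps, Python scripts to look and compute and a shell command to move; the robot and the scene stay as the last step left them, time stands still between calls to the robot, and variables do not carry over. Pictures are saved under pics/ and viewed, and the job is handed in when it is done.

```bash
mkdir -p pics; ls
cat > h.py <<'E'
import numpy as np, cv2
from plant import robot
def snap(n):
    s=robot.snapshot(n); s['f']=200/np.tan(np.radians(s['vfov'])/2); return s
def save(s,name,crop=None,k=1):
    c=s['color'][:,:,::-1]
    if crop: c=c[crop[1]:crop[3],crop[0]:crop[2]]
    cv2.imwrite('pics/'+name,cv2.resize(c,None,fx=k,fy=k,interpolation=cv2.INTER_CUBIC))
def ray(s,u,v):
    W=s['world_to_cam'];R=W[:3,:3];t=W[:3,3]
    return -R.T@t, R.T@np.array([(u-s['cx'])/s['f'],(v-s['cy'])/s['f'],1])
def plane(s,u,v,z):
    o,d=ray(s,u,v); return o+d*(z-o[2])/d[2]
def cloud(s):
    v,u=np.mgrid[0:400,0:640]; d=s['depth']; W=s['world_to_cam']
    p=np.stack([(u-s['cx'])/s['f']*d,(v-s['cy'])/s['f']*d,d],-1)
    P=(p-W[:3,3])@W[:3,:3]; P[d==0]=np.nan; return P
def proj(s,p):
    W=s['world_to_cam'];q=W[:3,:3]@np.array(p)+W[:3,3]
    return q[0]/q[2]*s['f']+s['cx'],q[1]/q[2]*s['f']+s['cy']
E
python3 - <<'E'
from h import *
for n in('side','top'):
    s=snap(n); save(s,n+'0.png'); print(n,s['f'],s['cx'],s['cy'],np.round(s['world_to_cam'],3), (s['depth']>0).mean())
st=robot.read_state(); print(st)
E
```

```text
pics
side 474.7325452886091 312.516149004996 199.47948041919915 [[ 9.880e-01 -1.560e-01  1.000e-03 -6.090e-01]
 [-9.000e-02 -5.800e-01 -8.090e-01  8.000e-02]
 [ 1.270e-01  7.990e-01 -5.870e-01  1.517e+00]
 [ 0.000e+00  0.000e+00  0.000e+00  1.000e+00]] 0.9621328125
top 416.5915887535873 324.31563040171915 196.69607485044304 [[-1.000e-03 -1.000e+00  3.000e-03 -9.400e-02]
 [-9.970e-01  1.000e-03 -7.900e-02  5.780e-01]
 [ 7.900e-02 -3.000e-03 -9.970e-01  1.464e+00]
 [ 0.000e+00  0.000e+00  0.000e+00  1.000e+00]] 0.9959453125
{'time_s': 0.1, 'qpos': array([-1.19761515,  0.33281146, -0.06470365,  1.4608587 ,  0.02160186,
        1.34991635, -0.08848611]), 'qvel': array([ 0.00254854, -0.00058243, -0.00134162, -0.00187265, -0.0005261 ,
        0.00074627,  0.00156274]), 'tau': array([ 1.90137340e-03, -6.26743340e+01,  4.94736247e-02, -3.92425990e+01,
        1.63624930e-02,  6.98077594e-03, -5.51364462e-05]), 'tool_pos': array([0.24082905, 0.57637752, 0.23859311]), 'tcp_rot': array([-9.80386687e-05,  1.96583348e-01,  9.80486902e-01, -6.41714424e-04]), 'ft_force': array([ 0.72551167,  0.2403842 , -0.32952556]), 'torque': array([-0.00331141,  0.02062819,  0.00159184]), 'width': 0.08509259447720934}
```

View pics/side0.png

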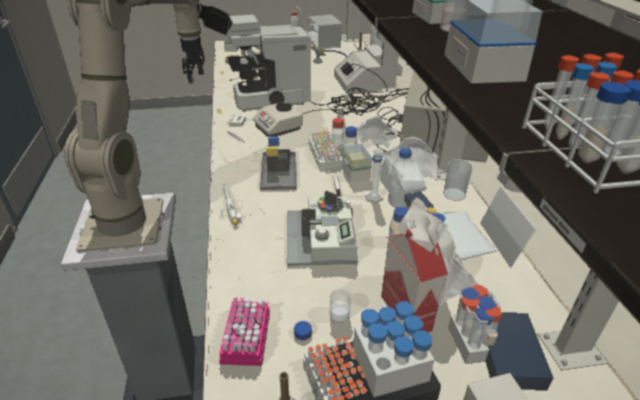

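View pics/top0.png

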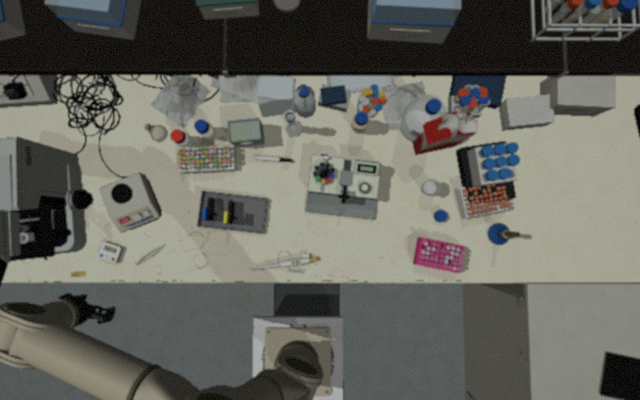

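Run:
```python
from h import *
s=snap('top'); save(s,'topz.png',(185,140,395,240),3.8); save(s,'topph.png',(300,148,390,222),8)
save(s,'toptr.png',(190,185,280,240),8)
s=snap('side'); save(s,'sidez.png',(240,110,380,280),3.5)
```

```text
(no output)
```

View pics/topph.png

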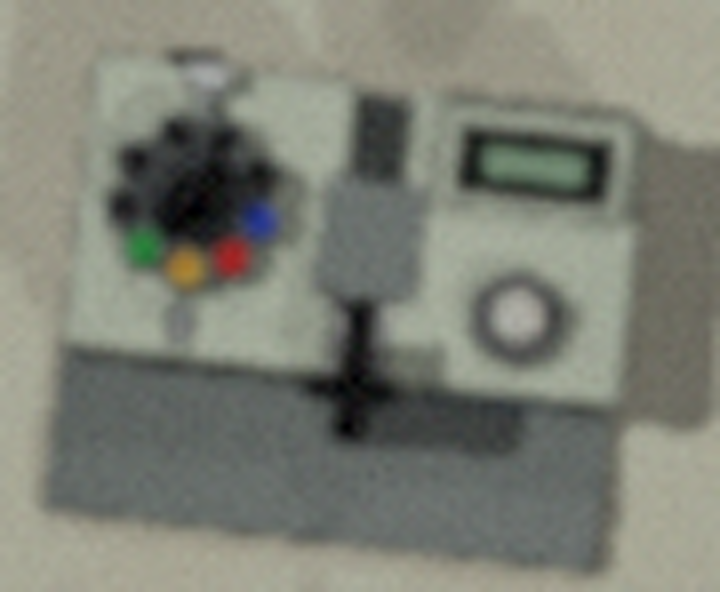

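View pics/toptr.png

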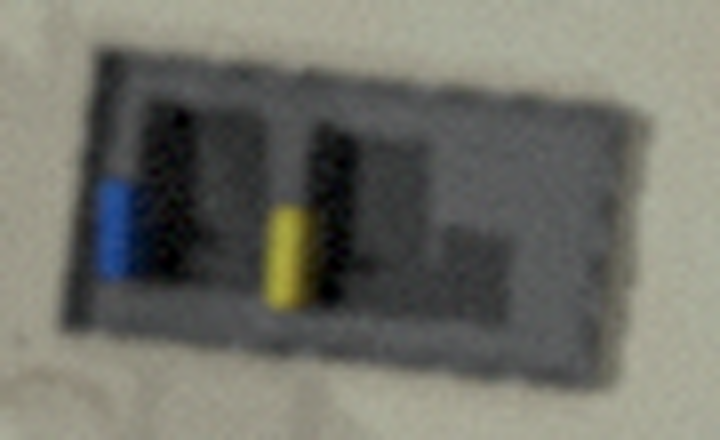

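View pics/sidez.png

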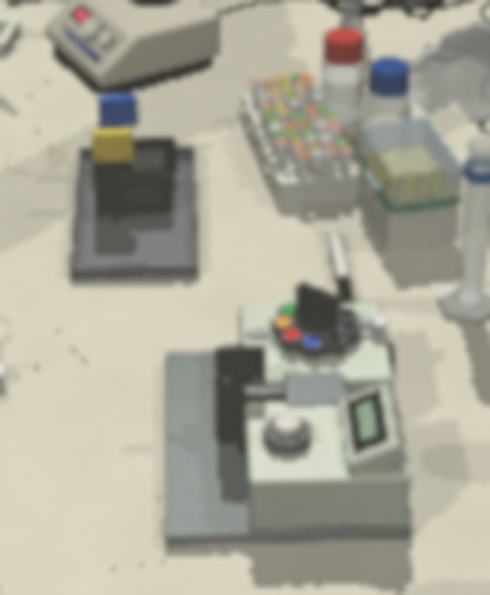

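Run:
```python
from h import *
s=snap('top'); P=cloud(s)
# depth sanity
for n,(u,v,z) in dict(bench=(300,230,0),apron=(330,212,.014),tray=(250,215,.003)).items(): print(n,P[v-2:v+3,u-2:u+3].reshape(-1,3).mean(0).round(4),plane(s,u,v,z).round(4))
c=s['color'].astype(int); hsv=cv2.cvtColor(s['color'],cv2.COLOR_RGB2HSV)
def comp(m,box,name,z):
    mm=np.zeros((400,640),np.uint8); u0,v0,u1,v1=box; mm[v0:v1,u0:u1]=m[v0:v1,u0:u1]
    v,u=np.nonzero(mm); 
    print(name,len(u),u.mean().round(2),v.mean().round(2),plane(s,u.mean(),v.mean(),z).round(4),'depthz',np.nanmedian(P[v,u,2]).round(4)); return u,v
H,S,V=hsv[...,0],hsv[...,1],hsv[...,2]
bl=(H>105)&(H<125)&(S>150); ye=(H>22)&(H<35)&(S>130)
for m,n in((bl,'blue'),(ye,'yellow')):
    u,v=comp(m,(195,195,240,232),n,.103)
    pts=np.array([plane(s,a,b,.103)[:2] for a,b in zip(u,v)]); C=np.cov(pts.T); w,e=np.linalg.eigh(C); print(' yaw deg',np.degrees(np.arctan2(e[1,1],e[0,1])),np.sqrt(w*12))
# filters
for n,m in dict(green=(H>45)&(H<80)&(S>130),amber=(H>8)&(H<22)&(S>120),red=((H<6)|(H>174))&(S>130),blueF=(H>105)&(H<125)&(S>130)).items(): comp(m,(310,160,338,186),n,.085)
comp((V>200)&(S<60),(358,180,372,195),'key',.089)
h=P[...,2]; print('key depth',P[186:190,363:367,2].mean(),'disc',np.round(P[165:180,318:328,2],3)[::2,::2])
# dark turret/blank
comp(V<45,(338,184,352,204),'blankdark',.114)
```

```text
bench [ 0.4591 -0.0071 -0.002 ] [ 0.4591 -0.0072  0.    ]
apron [ 0.5234 -0.1152  0.0106] [ 0.5233 -0.1151  0.014 ]
tray [0.5132 0.1732 0.0017] [0.5132 0.173  0.003 ]
blue 66 205.32 213.3 [0.5156 0.3058 0.103 ] depthz 0.0985
 yaw deg 173.41125591922525 [0.02695811 0.03988537]
yellow 67 225.87 216.55 [0.5046 0.2365 0.103 ] depthz 0.0986
 yaw deg 173.0490337317934 [0.02871027 0.03803692]
green 8 317.5 178.5 [ 0.6353 -0.0713  0.085 ] depthz 0.0825
amber 11 322.64 181.0 [ 0.6267 -0.0889  0.085 ] depthz 0.082
red 16 328.19 179.25 [ 0.6327 -0.1079  0.085 ] depthz 0.0822
blueF 9 331.89 175.33 [ 0.6463 -0.1207  0.085 ] depthz 0.0824
key 0 nan nan [nan nan nan] depthz nan
key depth 0.08831409011390386 disc [[0.079 0.09  0.087 0.084 0.084]
 [0.079 0.085 0.082 0.083 0.113]
 [0.085 0.08  0.084 0.113 0.117]
 [0.08  0.077 0.113 0.117 0.117]
 [0.083 0.116 0.113 0.114 0.081]
 [0.082 0.114 0.114 0.091 0.083]
 [0.084 0.079 0.079 0.087 0.083]
 [0.08  0.079 0.084 0.081 0.084]]
blankdark 68 344.1 195.4 [ 0.5747 -0.1608  0.114 ] depthz 0.1086<stdin>:9: RuntimeWarning: Mean of empty slice.
  ret = ret.dtype.type(ret / rcount)
  return np.nanmean(a, axis, out=out, keepdims=keepdims)
```

```bash
cat > m.py <<'E'
from h import *
def bar(P,lo,hi,box):
    (x0,x1,y0,y1)=box
    m=(P[...,2]>lo)&(P[...,2]<hi)&(P[...,0]>x0)&(P[...,0]<x1)&(P[...,1]>y0)&(P[...,1]<y1)
    q=P[m]; 
    (cx,cy),(w,h),a=cv2.minAreaRect((q[:,:2]*1000).astype(np.float32))
    C=np.cov(q[:,:2].T); w2,e=np.linalg.eigh(C)
    return len(q),q.mean(0).round(4),'yaw',round(float(np.degrees(np.arctan(e[1,1]/e[0,1]))),1),'size',np.sqrt(12*w2).round(4),'rect',round(cx,1),round(cy,1),round(w,1),round(h,1),round(a,1)
E
python3 - <<'E'
from m import *
ss=[snap('top') for _ in range(2)]
Ps=np.nanmean([cloud(x) for x in ss],0)
s=ss[0]
print('turret',bar(Ps,.1,.125,(.58,.75,-.16,-.03)))
print('blank',bar(Ps,.1,.125,(.5,.62,-.2,-.12)))
print('blue',bar(Ps,.08,.125,(.45,.6,.27,.35)))
print('yell',bar(Ps,.08,.125,(.45,.6,.2,.27)))
print('key',bar(Ps,.08,.095,(.56,.62,-.24,-.18)))
print('disc',bar(Ps,.076,.125,(.58,.73,-.16,-.03)))
# housing front edge: per image column, find transition white->grey using luminance
g=np.mean([x['color'].astype(float).mean(2) for x in ss],0)
def edge(cols,v0,v1,z,name):
    pts=[]
    for u in cols:
        col=cv2.GaussianBlur(g[v0:v1,u:u+1],(1,3),0)[:,0]; d=np.diff(col); k=np.argmax(abs(d))
        if 0<k<len(d)-1:
            a,b,c=abs(d[k-1]),abs(d[k]),abs(d[k+1]); k=k+.5*(a-c)/(a-2*b+c)
        pts.append(plane(s,u,v0+k+.5,z)[:2])
    pts=np.array(pts); p=np.polyfit(pts[:,1],pts[:,0],1); r=pts[:,0]-np.polyval(p,pts[:,1])
    ok=abs(r)<2*r.std(); p=np.polyfit(pts[ok,1],pts[ok,0],1)
    print(name,'yaw',np.degrees(np.arctan(-p[0])).round(2),'x at y=-.09,-.2',np.polyval(p,[-.09,-.2]).round(4),r.std().round(4))
edge(list(range(310,337)),188,195,.068,'frontL')
edge(list(range(366,376)),193,203,.068,'frontR')
edge(list(range(310,337))+list(range(366,376)),187,203,.068,'front')
edge(range(308,374),208,224,.014,'base')
# lateral edges of housing via rows
def edger(rows,u0,u1,z,name):
    pts=[]
    for v in rows:
        d=np.diff(g[v,u0:u1]); k=np.argmax(abs(d))
        if 0<k<len(d)-1:
            a,b,c=abs(d[k-1]),abs(d[k]),abs(d[k+1]); k=k+.5*(a-c)/(a-2*b+c)
        pts.append(plane(s,u0+k+.5,v,z)[:2])
    pts=np.array(pts); p=np.polyfit(pts[:,0],pts[:,1],1)
    print(name,'yaw',np.degrees(np.arctan(p[0])).round(2),'y at x=.6',np.polyval(p,.6).round(4),(pts[:,1]-np.polyval(p,pts[:,0])).std().round(4))
edger(range(160,188),305,315,.068,'left')
edger(range(176,196),374,384,.068,'right')
edger(range(174,183),336,346,.070,'hoodL')
edger(range(174,183),348,358,.070,'hoodR')
hsv=cv2.cvtColor(s['color'],cv2.COLOR_RGB2HSV)
save(s,'k.png',(350,175,380,200),20)
E
```

```text
turret (51, array([ 0.6521, -0.0976,  0.1126]), 'yaw', 40.7, 'size', array([0.0402, 0.0806]), 'rect', 628.4, -128.6, 105.5, 39.8, 51.6)
blank (42, array([ 0.5779, -0.1623,  0.1117]), 'yaw', -5.9, 'size', array([0.0117, 0.0388]), 'rect', 578.0, -162.5, 10.3, 37.4, 88.8)
blue (61, array([0.5161, 0.3087, 0.0971]), 'yaw', -0.3, 'size', array([0.0117, 0.0416]), 'rect', 516.7, 310.0, 11.3, 40.6, 89.9)
yell (57, array([0.5052, 0.2373, 0.0984]), 'yaw', -2.2, 'size', array([0.0128, 0.0393]), 'rect', 505.0, 237.5, 37.4, 12.4, 1.3)
key (44, array([ 0.6044, -0.2284,  0.0852]), 'yaw', -18.9, 'size', array([0.0239, 0.0251]), 'rect', 602.7, -225.7, 27.2, 23.8, 0.5)
disc (389, array([ 0.6578, -0.0948,  0.0866]), 'yaw', 14.7, 'size', array([0.0661, 0.0853]), 'rect', 639.0, -101.0, 151.2, 75.1, 21.7)
frontL yaw -5.12 x at y=-.09,-.2 [0.5905 0.5806] 0.0007
frontR yaw -5.54 x at y=-.09,-.2 [0.5872 0.5765] 0.0002
front yaw -6.48 x at y=-.09,-.2 [0.5899 0.5774] 0.0041
base yaw -6.58 x at y=-.09,-.2 [0.5167 0.504 ] 0.0007
left yaw -7.56 y at x=.6 -0.0448 0.0056
right yaw -6.79 y at x=.6 -0.2792 0.0004
hoodL yaw 2.29 y at x=.6 -0.1448 0.0033
hoodR yaw -7.46 y at x=.6 -0.1879 0.0006<stdin>:3: RuntimeWarning: Mean of empty slice
```

Run:
```python
from m import *
from scipy.optimize import least_squares
ss=[snap('top') for _ in range(2)]; s=ss[0]
for x in ss:
    P=cloud(x); print('turret',bar(P,.1,.125,(.62,.69,-.125,-.065)))
    print('blank',bar(P,.1,.125,(.5,.62,-.2,-.12)))
    print('key',bar(P,.078,.097,(.56,.62,-.25,-.18)))
f=np.array([[.6353,-.0713],[.6267,-.0889],[.6327,-.1079],[.6463,-.1207]])
def r(p):
    a=p[3]+np.radians(40)*np.arange(4); return (p[:2]+p[2]*np.stack([-np.cos(a),-np.sin(a)],1)-f).ravel()
o=least_squares(r,[.655,-.095,.03,-.8]); print(o.x,np.degrees(o.x[3]),r(o.x).round(4))
# key centroid by colour
g=cv2.GaussianBlur(s['color'].mean(2),(0,0),1)
w=np.clip(g[180:196,357:373]-g[180:196,357:373].max()*.8,0,None); v,u=np.mgrid[180:196,357:373]
print('key px',(w*u).sum()/w.sum(),(w*v).sum()/w.sum(),plane(s,(w*u).sum()/w.sum(),(w*v).sum()/w.sum(),.089))
# side check: project estimates into side and mark
t=snap('side'); im=cv2.resize(t['color'][:,:,::-1],None,fx=4,fy=4,interpolation=cv2.INTER_CUBIC)
print(bar(cloud(t),.108,.125,(.5,.62,-.2,-.12)))
for p in [(.652,-.0976,.114),(.5779,-.1623,.114),(.516,.3087,.103),(.505,.237,.103),(.603,-.226,.089)]:
    a,b=proj(t,p); cv2.circle(im,(int(a*4+2),int(b*4+2)),4,(255,0,255),1)
cv2.imwrite('pics/sm.png',im[480:1080,960:1500])
```

```text
turret (49, array([ 0.6562, -0.0937,  0.1136]), 'yaw', -47.9, 'size', array([0.0128, 0.0422]), 'rect', 656.1, -93.3, 11.7, 40.4, 43.9)
blank (42, array([ 0.5779, -0.1623,  0.1117]), 'yaw', -5.9, 'size', array([0.0117, 0.0388]), 'rect', 578.2, -162.3, 10.2, 37.6, 88.8)
key (70, array([ 0.6041, -0.2318,  0.0846]), 'yaw', -76.2, 'size', array([0.0291, 0.0313]), 'rect', 603.4, -231.9, 30.0, 36.0, 6.3)
turret (50, array([ 0.6561, -0.0936,  0.1128]), 'yaw', -47.9, 'size', array([0.0132, 0.0418]), 'rect', 656.2, -93.6, 11.5, 39.8, 43.3)
blank (42, array([ 0.5779, -0.1623,  0.1123]), 'yaw', -6.2, 'size', array([0.0118, 0.039 ]), 'rect', 577.8, -162.3, 10.3, 38.0, 87.5)
key (72, array([ 0.6045, -0.2311,  0.0848]), 'yaw', 65.0, 'size', array([0.0274, 0.0329]), 'rect', 603.6, -230.9, 35.8, 28.8, 82.4)
[ 0.65547914 -0.09248129  0.02885644 -0.81803246] -46.86980731555818 [ 0.0005 -0.0001  0.0001 -0.0001 -0.0014 -0.0004  0.0008  0.0006]
key px 364.5760485768115 186.89476777916823 [ 0.60586142 -0.23223414  0.089     ]
(55, array([ 0.5771, -0.1653,  0.1133]), 'yaw', -5.8, 'size', array([0.0123, 0.0411]), 'rect', 577.9, -165.2, 14.1, 38.2, 81.2)
```

View pics/sm.png

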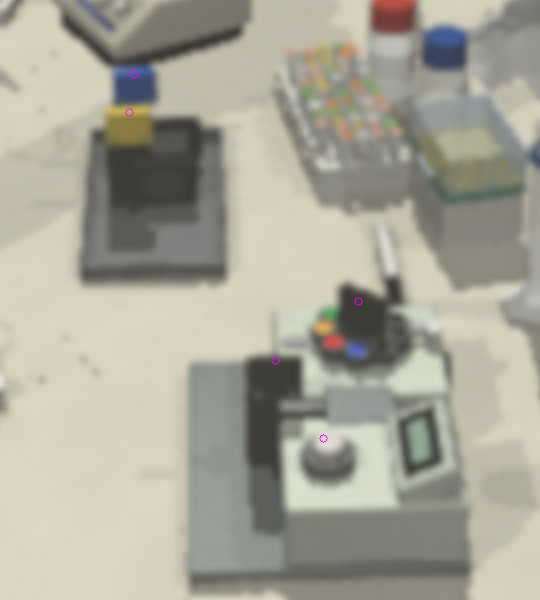

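```bash
python3 -m pendant '[{"tx":2.1,"ty":-3.4,"az":-5,"gripper":0},{"tx":2.1,"ty":-3.4,"az":-5,"gripper":0},{"tx":2.1,"ty":-3.4,"az":-5,"gripper":0},{"tx":2.1,"ty":-3.4,"az":-5,"gripper":0},{"tx":2.1,"ty":-3.4,"az":-5,"gripper":0}]'; python3 -m pendant '[{"tx":2.1,"ty":-3.4,"gripper":0},{"tx":2.1,"ty":-3.4,"gripper":0},{"tx":2.1,"ty":-3.4,"gripper":0},{"tx":2.1,"ty":-3.4,"gripper":0},{"tx":2.1,"ty":-3.4,"gripper":0}]'
cat > st.py <<'E'
from h import *
from scipy.spatial.transform import Rotation as R
def st():
    s=robot.read_state(); q=s['tcp_rot']; M=R.from_quat([q[1],q[2],q[3],q[0]]).as_matrix()
    print('t',round(s['time_s'],2),'tcp',s['tool_pos'].round(4),'yaw_y',np.degrees(np.arctan2(M[1,1],M[0,1])).round(2),'z',M[:,2].round(4),'F',s['ft_force'].round(1),'T',s['torque'].round(2),'w',round(s['width'],4)); return s,M
if __name__=='__main__': st()
E
python3 st.py
```

```text
t 0.5 tcp [0.241  0.5767 0.2393] yaw_y 67.32 z [-0.  0. -1.] F [-0.4 -0.4  0.1] T [ 0.02  0.   -0.  ] w 0.0853invalid input
invalid input
```

```bash
python3 -m pendant '[{"tx":2.1,"ty":-3.4,"tz":0,"ax":0,"ay":0,"az":-5,"gripper":0},{"tx":2.1,"ty":-3.4,"tz":0,"ax":0,"ay":0,"az":-5,"gripper":0},{"tx":2.1,"ty":-3.4,"tz":0,"ax":0,"ay":0,"az":-5,"gripper":0},{"tx":2.1,"ty":-3.4,"tz":0,"ax":0,"ay":0,"az":-5,"gripper":0},{"tx":2.1,"ty":-3.4,"tz":0,"ax":0,"ay":0,"az":-5,"gripper":0}]'; python3 st.py
```

```text
time_s: 0.92
tool_pos: [0.34, 0.4075, 0.2375]
tcp_rot: [-0.002, 0.404, 0.915, 0.001]
ft_force: [0.4, -0.4, -0.1]
width: 0.0426
t 0.92 tcp [0.34   0.4075 0.2375] yaw_y 42.38 z [-0.0038  0.0037 -1.    ] F [ 0.4 -0.4 -0.1] T [-0.01 -0.02 -0.03] w 0.0426
```

```bash
python3 st.py; python3 -m pendant '[{"tx":2.2,"ty":-3.5,"tz":0,"ax":0,"ay":0,"az":0,"gripper":0},{"tx":2.2,"ty":-3.5,"tz":0,"ax":0,"ay":0,"az":0,"gripper":0},{"tx":2.2,"ty":-3.5,"tz":0,"ax":0,"ay":0,"az":0,"gripper":0},{"tx":2.2,"ty":-3.5,"tz":0,"ax":0,"ay":0,"az":0,"gripper":0},{"tx":2.2,"ty":-3.5,"tz":0,"ax":0,"ay":0,"az":0,"gripper":0}]'; python3 -m pendant '[{"tx":2.2,"ty":-3.5,"tz":0,"ax":0,"ay":0,"az":0,"gripper":0},{"tx":2.2,"ty":-3.5,"tz":0,"ax":0,"ay":0,"az":0,"gripper":0},{"tx":2.2,"ty":-3.5,"tz":0,"ax":0,"ay":0,"az":0,"gripper":0},{"tx":2.2,"ty":-3.5,"tz":0,"ax":0,"ay":0,"az":0,"gripper":0},{"tx":2.2,"ty":-3.5,"tz":0,"ax":0,"ay":0,"az":0,"gripper":0}]' >/dev/null; python3 st.py
```

```text
t 0.92 tcp [0.34   0.4075 0.2375] yaw_y 42.38 z [-0.0038  0.0037 -1.    ] F [ 0.4 -0.4 -0.1] T [-0.01 -0.02 -0.03] w 0.0426
time_s: 1.33
tool_pos: [0.4493, 0.2296, 0.2389]
tcp_rot: [-0.002, 0.407, 0.914, 0.003]
ft_force: [1.4, 1.3, -0.2]
width: 0.043
t 1.75 tcp [0.5586 0.0523 0.241 ] yaw_y 42.07 z [ 0.0021  0.0098 -1.    ] F [0.3 0.8 0.9] T [0.04 0.01 0.03] w 0.0427
```

```bash
python3 -m pendant '[{"tx":2.4,"ty":-3.4,"tz":0,"ax":-0.5,"ay":0,"az":0.5,"gripper":0},{"tx":2.4,"ty":-3.4,"tz":-1.5,"ax":0,"ay":0,"az":0,"gripper":0},{"tx":2.4,"ty":-3.4,"tz":-2,"ax":0,"ay":0,"az":0,"gripper":0},{"tx":2.4,"ty":-3.4,"tz":-2,"ax":0,"ay":0,"az":0,"gripper":0},{"tx":0.2,"ty":-1.0,"tz":-2,"ax":0,"ay":0,"az":0,"gripper":0}]' >/dev/null; python3 st.py
```

```text
t 2.17 tcp [ 0.654  -0.0928  0.1758] yaw_y 42.39 z [ 0.0145 -0.0017 -0.9999] F [ 1.1 -1.8 -0.1] T [-0.04 -0.   -0.02] w 0.0428
```

```bash
python3 -m pendant '[{"tx":0.2,"ty":-0.1,"tz":-2,"ax":0,"ay":0.7,"az":0.2,"gripper":0},{"tx":0,"ty":0,"tz":-2,"ax":0,"ay":0,"az":0,"gripper":0},{"tx":0,"ty":0,"tz":-0.5,"ax":0,"ay":0,"az":0,"gripper":0},{"tx":0,"ty":0,"tz":0,"ax":0,"ay":0,"az":0,"gripper":0}]' >/dev/null; python3 st.py
```

```text
t 2.5 tcp [ 0.6546 -0.1007  0.124 ] yaw_y 42.14 z [-0.0044 -0.0048 -1.    ] F [ 0.6 -0.2  0. ] T [-0.04  0.03 -0.02] w 0.0427
```

```bash
python3 -m pendant '[{"tx":0.15,"ty":0.7,"tz":-0.8,"ax":0.2,"ay":-0.2,"az":0.4,"gripper":0},{"tx":0,"ty":0,"tz":0,"ax":0,"ay":0,"az":0,"gripper":0}]' >/dev/null; python3 st.py
```

```text
t 2.67 tcp [ 0.6566 -0.0924  0.1167] yaw_y 42.62 z [ 4.e-04 -5.e-04 -1.e+00] F [ 0.   1.2 -0.3] T [-0.02  0.03  0.01] w 0.0428
```

```bash
python3 -m pendant '[{"tx":0,"ty":-0.1,"tz":-1.2,"ax":0,"ay":0,"az":0,"gripper":0},{"tx":0,"ty":0,"tz":-0.8,"ax":0,"ay":0,"az":0,"gripper":0},{"tx":0,"ty":0,"tz":0,"ax":0,"ay":0,"az":0,"gripper":0}]' >/dev/null; python3 st.py
```

```text
t 2.92 tcp [ 0.6583 -0.0914  0.098 ] yaw_y 42.8 z [ 5.5e-03  5.0e-04 -1.0e+00] F [-0.7 -0.2  0.6] T [0.01 0.04 0.03] w 0.0426
```

Run:
```python
from h import *
save(snap('side'),'g1.png',(290,150,390,260),5)
```

```text
(no output)
```

View pics/g1.png

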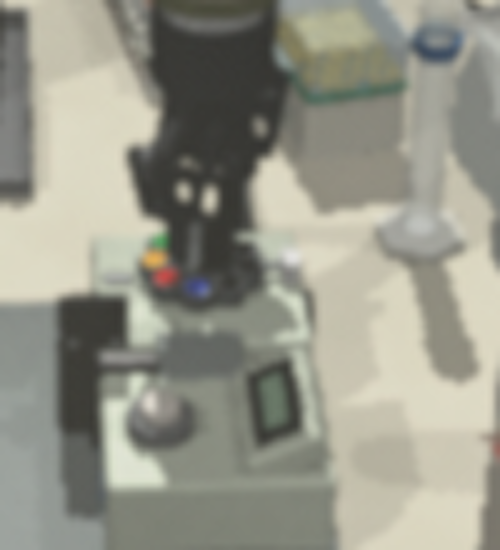

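The picture shows the gripper above the turret (fingers near pixel 195,240 of the crop), straddling the bar. I'll correct 2–3 mm and close.

```bash
python3 -m pendant '[{"tx":-0.2,"ty":-0.2,"tz":0,"ax":0,"ay":0.3,"az":0,"gripper":0},{"tx":0,"ty":0,"tz":0,"ax":0,"ay":0,"az":0,"gripper":-1},{"tx":0,"ty":0,"tz":0,"ax":0,"ay":0,"az":0,"gripper":-1},{"tx":0,"ty":0,"tz":0,"ax":0,"ay":0,"az":0,"gripper":-1},{"tx":0,"ty":0,"tz":0,"ax":0,"ay":0,"az":0,"gripper":-1}]' >/dev/null; python3 st.py
```

```text
t 3.38 tcp [ 0.6562 -0.0941  0.0998] yaw_y 42.77 z [ 5.e-04  3.e-04 -1.e+00] F [ 1.4  0.8 -4. ] T [ 0.27 -0.35  0.1 ] w 0.0108
```

```bash
python3 -m pendant '[{"tx":0,"ty":0,"tz":0,"ax":0,"ay":0,"az":4,"gripper":-1},{"tx":0,"ty":0,"tz":0,"ax":0,"ay":0,"az":5,"gripper":-1},{"tx":0,"ty":0,"tz":0,"ax":0,"ay":0,"az":5,"gripper":-1}]' >/dev/null; python3 st.py
```

```text
t 3.63 tcp [ 0.6565 -0.0937  0.0998] yaw_y 57.04 z [ 1.2e-03  9.0e-04 -1.0e+00] F [ 0.1  0.2 -2. ] T [ 0.13 -0.03 -0.18] w 0.0108
```

```bash
python3 -m pendant '[{"tx":0,"ty":0,"tz":0,"ax":0,"ay":0,"az":6,"gripper":-1},{"tx":0,"ty":0,"tz":0,"ax":0,"ay":0,"az":6,"gripper":-1},{"tx":0,"ty":0,"tz":0,"ax":0,"ay":0,"az":6,"gripper":-1},{"tx":0,"ty":0,"tz":0,"ax":0,"ay":0,"az":5,"gripper":-1},{"tx":0,"ty":0,"tz":0,"ax":0,"ay":0,"az":2,"gripper":-1}]' >/dev/null; python3 st.py
```

```text
t 4.05 tcp [ 0.6569 -0.0927  0.0998] yaw_y 83.52 z [ 0.0012  0.0027 -1.    ] F [-0.4 -0.9 -0.6] T [-0.05  0.15 -0.11] w 0.0108
```

```bash
python3 -m pendant '[{"tx":0,"ty":0,"tz":0,"ax":0,"ay":0,"az":0,"gripper":-1},{"tx":0,"ty":0,"tz":0,"ax":0,"ay":0,"az":0,"gripper":0},{"tx":0,"ty":0,"tz":0,"ax":0,"ay":0,"az":0,"gripper":0},{"tx":0,"ty":0,"tz":0,"ax":0,"ay":0,"az":0,"gripper":0},{"tx":0,"ty":0,"tz":1,"ax":0,"ay":0,"az":0,"gripper":0}]' >/dev/null; python3 st.py;  python3 -m pendant '[{"tx":0,"ty":0,"tz":3,"ax":0,"ay":0,"az":0,"gripper":0},{"tx":-2,"ty":-1.5,"tz":3,"ax":0,"ay":0,"az":0,"gripper":0},{"tx":-3,"ty":-2,"tz":0,"ax":0,"ay":0,"az":0,"gripper":0},{"tx":-2,"ty":-2,"tz":0,"ax":0,"ay":0,"az":0,"gripper":0},{"tx":0,"ty":0,"tz":0,"ax":0,"ay":0,"az":0,"gripper":0}]' >/dev/null; python3 st.py
python3 - <<'E'
from m import *
s=snap('side'); save(s,'g2.png',(270,150,390,260),5)
P=cloud(s); print(bar(P,.1,.125,(.62,.69,-.125,-.065)))
E
```

```text
t 4.47 tcp [ 0.6562 -0.0928  0.1086] yaw_y 83.33 z [-7.0e-04  2.9e-03 -1.0e+00] F [-0.2  0.5  0.2] T [ 0.02  0.06 -0.01] w 0.0428
t 4.88 tcp [ 0.5856 -0.1481  0.1763] yaw_y 83.34 z [ 0.0043  0.0019 -1.    ] F [-0.1 -0.7  0.5] T [-0.09  0.02  0.01] w 0.0429
(93, array([ 0.6548, -0.0965,  0.1118]), 'yaw', -6.9, 'size', array([0.0143, 0.0405]), 'rect', 655.4, -95.4, 19.1, 37.3, 80.5)
```

View pics/g2.png

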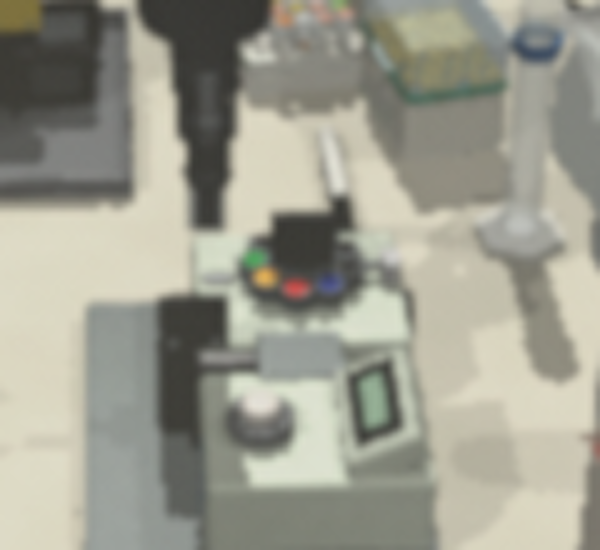

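Picture: green filter (255,258 in the crop) now faces the index mark at the disc's front, grip bar parallel to the gap. Now the blanking block.

```bash
python3 -m pendant '[{"tx":-0.7,"ty":-1.4,"tz":0,"ax":0,"ay":0.2,"az":0,"gripper":0},{"tx":0,"ty":0,"tz":-2,"ax":0,"ay":0,"az":0,"gripper":0},{"tx":0,"ty":0,"tz":-2.5,"ax":0,"ay":0,"az":0,"gripper":0},{"tx":0,"ty":0,"tz":-0.5,"ax":0,"ay":0,"az":0,"gripper":0},{"tx":0,"ty":0,"tz":0,"ax":0,"ay":0,"az":0,"gripper":0}]' >/dev/null; python3 st.py
```

```text
t 5.35 tcp [ 0.583  -0.1592  0.129 ] yaw_y 83.48 z [ 0.0079  0.0037 -1.    ] F [-1.  -0.4  1.3] T [-0.04 -0.    0.01] w 0.043
```

```bash
python3 -m pendant '[{"tx":-0.5,"ty":-0.3,"tz":-0.7,"ax":-0.2,"ay":0.4,"az":0,"gripper":0},{"tx":0,"ty":0,"tz":0,"ax":0,"ay":0,"az":0,"gripper":0}]' >/dev/null; python3 st.py;python3 -m pendant '[{"tx":0,"ty":0,"tz":-1.5,"ax":0,"ay":0,"az":0,"gripper":0},{"tx":0,"ty":0,"tz":-1,"ax":0,"ay":0,"az":0,"gripper":0},{"tx":0,"ty":0,"tz":0,"ax":0,"ay":0,"az":0,"gripper":0},{"tx":0,"ty":0,"tz":0,"ax":0,"ay":0,"az":0,"gripper":0}]' >/dev/null; python3 st.py
```

```text
t 5.52 tcp [ 0.5784 -0.1619  0.1225] yaw_y 83.53 z [ 2.e-04 -1.e-04 -1.e+00] F [-0.4  0.7  0.7] T [ 0.01  0.02 -0.04] w 0.0424
t 5.85 tcp [ 0.5803 -0.1618  0.0997] yaw_y 83.59 z [ 3.8e-03 -7.0e-04 -1.0e+00] F [-1.   0.3  0.4] T [ 0.02 -0.03  0.01] w 0.0427
```

```bash
python3 -m pendant '[{"tx":-0.2,"ty":-0.05,"tz":-0.8,"ax":0,"ay":0.2,"az":0,"gripper":0},{"tx":0,"ty":0,"tz":0,"ax":0,"ay":0,"az":0,"gripper":0}]' >/dev/null; python3 st.py; python3 -m pendant '[{"tx":0,"ty":0,"tz":0,"ax":0,"ay":0,"az":0,"gripper":-1},{"tx":0,"ty":0,"tz":0,"ax":0,"ay":0,"az":0,"gripper":-1},{"tx":0,"ty":0,"tz":0,"ax":0,"ay":0,"az":0,"gripper":-1},{"tx":0,"ty":0,"tz":0,"ax":0,"ay":0,"az":0,"gripper":-1}]' >/dev/null; python3 st.py
```

```text
t 6.02 tcp [ 0.5788 -0.1623  0.0923] yaw_y 83.6 z [ 1.4e-03 -8.0e-04 -1.0e+00] F [-1.2  0.4 -0.7] T [-0.03  0.02  0.03] w 0.0428
t 6.35 tcp [ 0.5792 -0.1625  0.0934] yaw_y 83.59 z [ 2.3e-03 -8.0e-04 -1.0e+00] F [ 0.1 -0.1 -1.2] T [ 0.02  0.13 -0.06] w 0.0112
```

```bash
python3 -m pendant '[{"tx":-1,"ty":0.11,"tz":0.1,"ax":0,"ay":0,"az":0,"gripper":-1},{"tx":-1.5,"ty":0.17,"tz":0,"ax":0,"ay":0,"az":0,"gripper":-1},{"tx":-1.5,"ty":0.17,"tz":0,"ax":0,"ay":0,"az":0,"gripper":-1}]' >/dev/null; python3 st.py
```

```text
t 6.6 tcp [ 0.5403 -0.1577  0.0944] yaw_y 83.66 z [ 0.0038 -0.0017 -1.    ] F [-0.7  0.7 -0.2] T [0.03 0.   0.02] w 0.011
```

```bash
python3 -m pendant '[{"tx":-2,"ty":0.2,"tz":0,"ax":0,"ay":0,"az":0,"gripper":-1},{"tx":-2,"ty":0.2,"tz":0.5,"ax":0,"ay":0.2,"az":0,"gripper":-1},{"tx":-1,"ty":0.1,"tz":2,"ax":0,"ay":0,"az":0,"gripper":-1},{"tx":0,"ty":0,"tz":3,"ax":0,"ay":0,"az":0,"gripper":-1},{"tx":0,"ty":0,"tz":3,"ax":0,"ay":0,"az":0,"gripper":-1}]' >/dev/null; python3 st.py
python3 - <<'E'
from m import *
s=snap('side'); save(s,'g3.png',(210,90,390,260),4)
E
```

```text
t 7.02 tcp [ 0.4805 -0.1515  0.1754] yaw_y 83.61 z [-1.300e-02  1.000e-04 -9.999e-01] F [ 0.8 -0.1 -0.7] T [-0.   -0.02  0.01] w 0.0114
```

View pics/g3.png

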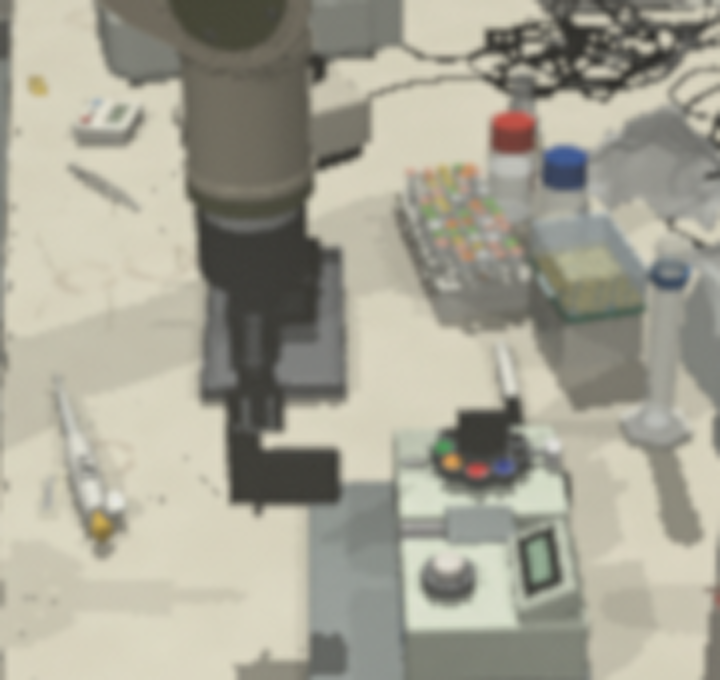

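Run:
```python
from m import *
# tray geometry: edges from top view
s=snap('top'); save(s,'t3.png',(190,180,290,245),8)
P=cloud(s)
m=(P[...,2]>.008)&(P[...,2]<.03)&(P[...,0]>.42)&(P[...,0]<.62)&(P[...,1]>.08)&(P[...,1]<.36)
c=s['color'].astype(int).mean(2); dk=((c<100)).astype(np.uint8); d2=np.zeros_like(dk); d2[180:245,192:276]=dk[180:245,192:276]
d2=cv2.morphologyEx(d2,cv2.MORPH_OPEN,np.ones((3,3)));n,l,stt,_=cv2.connectedComponentsWithStats(d2); k=1+np.argmax(stt[1:,4])
v,u=np.nonzero(l==k); pts=np.array([plane(s,a,b,.012)[:2] for a,b in zip(u,v)])*1000
print(cv2.minAreaRect(pts.astype(np.float32)))
```

```text
((523.3218383789062, 232.00527954101562), (244.75286865234375, 128.09808349609375), 83.26068115234375)
```

View pics/t3.png

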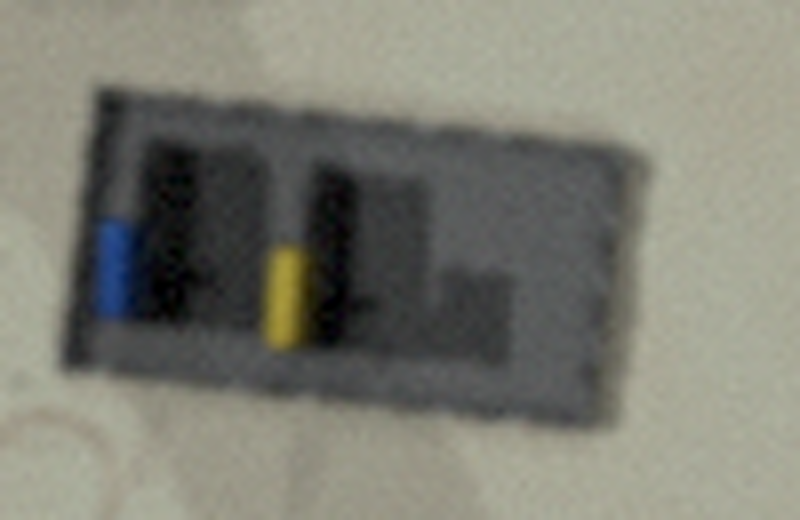

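Pictures: blanking block is clear of the gap, hanging level below the gripper (285,470); tray's right place (around 560,290 in the zoom) is empty.

```bash
python3 -m pendant '[{"tx":0.2,"ty":3,"tz":0,"ax":0,"ay":-0.4,"az":0,"gripper":-1},{"tx":0.2,"ty":4,"tz":0,"ax":0,"ay":0,"az":0,"gripper":-1},{"tx":0.2,"ty":4,"tz":0,"ax":0,"ay":0,"az":0,"gripper":-1},{"tx":0.2,"ty":4,"tz":0,"ax":0,"ay":0,"az":0,"gripper":-1},{"tx":0.2,"ty":4,"tz":0,"ax":0,"ay":0,"az":0,"gripper":-1}]' >/dev/null; python3 st.py; python3 -m pendant '[{"tx":0.2,"ty":4,"tz":0,"ax":0,"ay":0,"az":0,"gripper":-1},{"tx":0.2,"ty":3.5,"tz":0,"ax":0,"ay":0,"az":0,"gripper":-1},{"tx":0.2,"ty":2,"tz":0,"ax":0,"ay":0,"az":0,"gripper":-1},{"tx":0,"ty":0,"tz":0,"ax":0,"ay":0,"az":0,"gripper":-1}]' >/dev/null; python3 st.py
```

```text
t 7.53 tcp [0.493  0.0337 0.1803] yaw_y 82.54 z [ 0.0088 -0.0036 -1.    ] F [ 0.6  0.1 -2.3] T [ 0.03 -0.1  -0.01] w 0.0109
t 7.87 tcp [0.4966 0.1432 0.1784] yaw_y 83.16 z [ 7.9e-03  1.0e-04 -1.0e+00] F [-0.8  0.5 -1.1] T [ 0.02 -0.    0.04] w 0.0114
```

```bash
python3 -m pendant '[{"tx":0.1,"ty":1.6,"tz":-2,"ax":0,"ay":0.3,"az":0,"gripper":-1},{"tx":0,"ty":0,"tz":-2.5,"ax":0,"ay":0,"az":0,"gripper":-1},{"tx":0,"ty":0,"tz":-1.5,"ax":0,"ay":0,"az":0,"gripper":-1},{"tx":0,"ty":0,"tz":0,"ax":0,"ay":0,"az":0,"gripper":-1}]' >/dev/null; python3 st.py
```

```text
t 8.2 tcp [0.4977 0.1615 0.1155] yaw_y 83.39 z [ 0.0039  0.0011 -1.    ] F [-0.3 -0.6 -1.4] T [-0.04  0.03  0.05] w 0.0111
```

```bash
python3 -m pendant '[{"tx":0,"ty":0,"tz":-1.5,"ax":0,"ay":0.1,"az":0,"gripper":-1},{"tx":0,"ty":0,"tz":-1,"ax":0,"ay":0,"az":0,"gripper":-1},{"tx":0,"ty":0,"tz":-0.2,"ax":0,"ay":0,"az":0,"gripper":-1},{"tx":0,"ty":0,"tz":0,"ax":0,"ay":0,"az":0,"gripper":-1}]' >/dev/null; python3 st.py
```

```text
t 8.53 tcp [0.498  0.1592 0.0878] yaw_y 83.25 z [ 0.0013 -0.     -1.    ] F [-0.2  0.6 -0.7] T [0.07 0.05 0.02] w 0.0113
```

```bash
python3 -m pendant '[{"tx":0,"ty":0,"tz":-0.4,"ax":0,"ay":0,"az":0,"gripper":-1},{"tx":0,"ty":0,"tz":-0.15,"ax":0,"ay":0,"az":0,"gripper":-1}]' >/dev/null; python3 st.py; python3 -m pendant '[{"tx":0,"ty":0,"tz":-0.1,"ax":0,"ay":0,"az":0,"gripper":-1},{"tx":0,"ty":0,"tz":0,"ax":0,"ay":0,"az":0,"gripper":-1}]' >/dev/null; python3 st.py
```

```text
t 8.7 tcp [0.4989 0.1589 0.0835] yaw_y 83.19 z [ 3.2e-03  6.0e-04 -1.0e+00] F [ 0.4 -0.4 -2.4] T [0.03 0.03 0.05] w 0.0112
t 8.87 tcp [0.4995 0.1589 0.0833] yaw_y 83.18 z [ 0.0046  0.0012 -1.    ] F [-0.8  0.9 -0.7] T [-0.01  0.02 -0.01] w 0.0108
```

```bash
python3 -m pendant '[{"tx":0,"ty":0,"tz":-0.15,"ax":0,"ay":0.1,"az":0,"gripper":-1},{"tx":0,"ty":0,"tz":0,"ax":0,"ay":0,"az":0,"gripper":-1}]' >/dev/null; python3 st.py
```

```text
t 9.03 tcp [0.5    0.1591 0.0824] yaw_y 83.18 z [ 0.0038  0.0018 -1.    ] F [-0.1  0.6 -1.8] T [ 0.01  0.03 -0.  ] w 0.0111
```

```bash
python3 -m pendant '[{"tx":-0.1,"ty":0,"tz":-0.15,"ax":0,"ay":0.1,"az":0,"gripper":-1},{"tx":0,"ty":0,"tz":0,"ax":0,"ay":0,"az":0,"gripper":-1}]' >/dev/null; python3 st.py
```

```text
t 9.2 tcp [0.5004 0.1595 0.0825] yaw_y 83.17 z [ 0.0051  0.003  -1.    ] F [-0.2 -0.1 -1.2] T [-0.01 -0.02 -0.03] w 0.011
```

```bash
python3 -m pendant '[{"tx":0,"ty":0,"tz":0,"ax":0,"ay":0,"az":0,"gripper":-0.4},{"tx":0,"ty":0,"tz":0,"ax":0,"ay":0,"az":0,"gripper":0},{"tx":0,"ty":0,"tz":0,"ax":0,"ay":0,"az":0,"gripper":0},{"tx":0,"ty":0,"tz":1,"ax":0,"ay":0,"az":0,"gripper":0}]' >/dev/null; python3 st.py; python3 -m pendant '[{"tx":0,"ty":0,"tz":2,"ax":0,"ay":0.2,"az":0,"gripper":0},{"tx":0,"ty":0,"tz":4,"ax":0,"ay":0,"az":0,"gripper":0},{"tx":0,"ty":0,"tz":3,"ax":0,"ay":0,"az":0,"gripper":0},{"tx":-1,"ty":0,"tz":0,"ax":0,"ay":0,"az":0,"gripper":0},{"tx":0,"ty":0,"tz":0,"ax":0,"ay":0,"az":0,"gripper":0}]' >/dev/null; python3 st.py
python3 - <<'E'
from m import *
s=snap('side'); save(s,'g4.png',(210,90,390,260),4)
P=cloud(s)
t=snap('top'); save(t,'t4.png',(190,180,290,245),8)
Q=cloud(t)
print('blank',bar(P,.085,.12,(.45,.56,.13,.2)),bar(Q,.085,.12,(.45,.56,.13,.2)))
print('blue',bar(P,.09,.12,(.45,.56,.27,.35)),bar(Q,.09,.12,(.45,.56,.27,.35)))
E
```

```text
t 9.53 tcp [0.4995 0.1593 0.0916] yaw_y 83.19 z [ 0.0032  0.0022 -1.    ] F [-1.1  0.2 -0.3] T [-0.05  0.05  0.07] w 0.043
t 9.95 tcp [0.4884 0.1589 0.1889] yaw_y 83.17 z [-9.e-04  2.e-03 -1.e+00] F [ 0.1  0.1 -0.9] T [-0.01 -0.06  0.03] w 0.0428
blank (77, array([0.4997, 0.1557, 0.0977]), 'yaw', -6.9, 'size', array([0.0154, 0.0421]), 'rect', 499.8, 158.5, 39.6, 22.4, 2.1) (11, array([0.5156, 0.1552, 0.1   ]), 'yaw', 40.2, 'size', array([0.0095, 0.0131]), 'rect', 515.1, 155.2, 8.7, 10.1, 85.7)
blue (34, array([0.5225, 0.3077, 0.099 ]), 'yaw', -8.0, 'size', array([0.0187, 0.0263]), 'rect', 522.8, 308.6, 17.4, 23.2, 83.3) (0, array([nan, nan, nan]), 'yaw', nan, 'size', array([nan, nan]), 'rect', 0.0, 0.0, 0.0, 0.0, 0.0)
  avg = a.mean(axis, **keepdims_kw)
  ret = um.true_divide(
m.py:7: RuntimeWarning: Degrees of freedom <= 0 for slice
  C=np.cov(q[:,:2].T); w2,e=np.linalg.eigh(C)
  c *= np.true_divide(1, fact)
  c *= np.true_divide(1, fact)
m.py:8: RuntimeWarning: Mean of empty slice.
  return len(q),q.mean(0).round(4),'yaw',round(float(np.degrees(np.arctan(e[1,1]/e[0,1]))),1),'size',np.sqrt(12*w2).round(4),'rect',round(cx,1),round(cy,1),round(w,1),round(h,1),round(a,1)
```

View pics/g4.png

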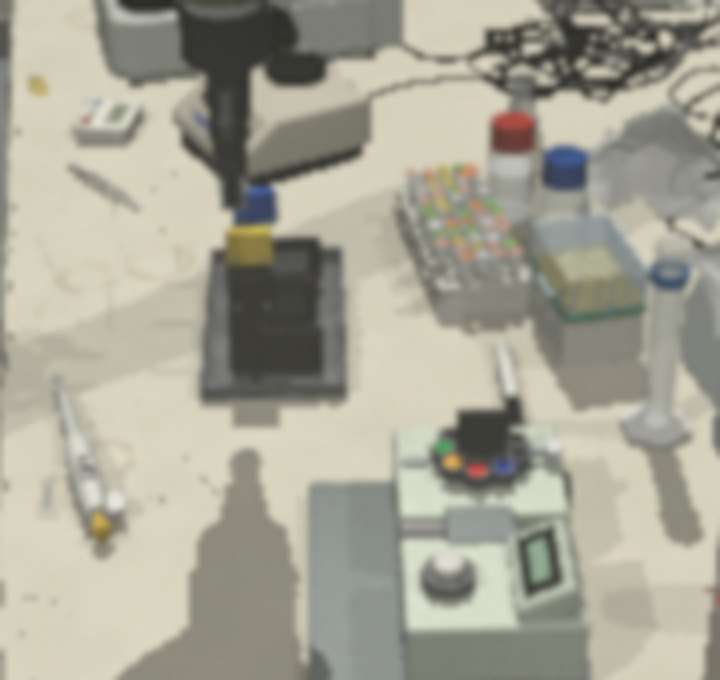

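View pics/t4.png

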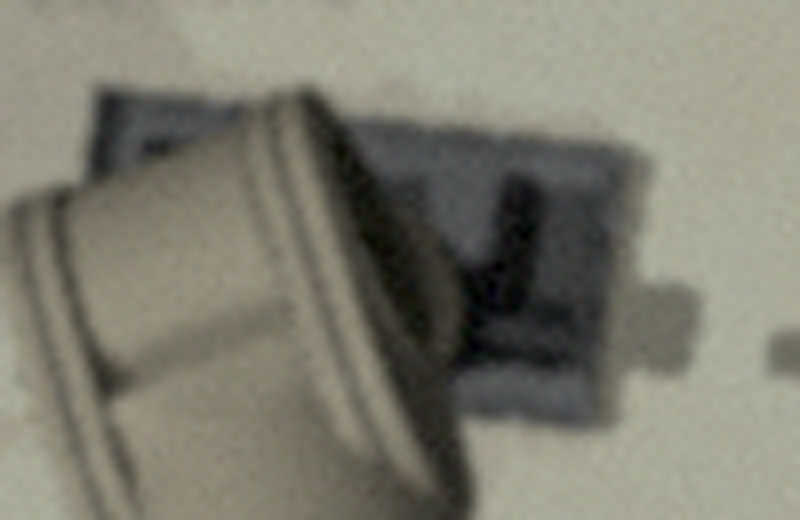

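Blanking block stands upright at the tray's right place (275,340 in the side crop), yellow and blue undisturbed. Now the blue one.

```bash
python3 -m pendant '[{"tx":0.5,"ty":3,"tz":0,"ax":0,"ay":0,"az":2,"gripper":0},{"tx":0.8,"ty":4,"tz":0,"ax":0,"ay":0,"az":2,"gripper":0},{"tx":0.8,"ty":4,"tz":0,"ax":0,"ay":0,"az":2,"gripper":0},{"tx":0.5,"ty":2.5,"tz":0,"ax":0,"ay":0,"az":0,"gripper":0},{"tx":0,"ty":0,"tz":-1,"ax":0,"ay":0,"az":0,"gripper":0}]' >/dev/null; python3 st.py
```

```text
t 10.47 tcp [0.5162 0.2958 0.1749] yaw_y 89.02 z [-3.6e-03  1.0e-04 -1.0e+00] F [-1.3 -0.1  0.4] T [-0.02 -0.07  0.01] w 0.043
```

```bash
python3 -m pendant '[{"tx":0,"ty":1.2,"tz":-1,"ax":0,"ay":-0.2,"az":0.5,"gripper":0},{"tx":0,"ty":0,"tz":-2.5,"ax":0,"ay":0,"az":0,"gripper":0},{"tx":0,"ty":0,"tz":-0.8,"ax":0,"ay":0,"az":0,"gripper":0},{"tx":0,"ty":0,"tz":0,"ax":0,"ay":0,"az":0,"gripper":0}]' >/dev/null; python3 st.py
python3 - <<'E'
from m import *
s=snap('side'); save(s,'g5.png',(240,120,320,200),7)
E
```

```text
t 10.8 tcp [0.5141 0.3092 0.1232] yaw_y 89.72 z [-0.0067 -0.005  -1.    ] F [-0.7  0.3 -0.6] T [ 0.05  0.01 -0.04] w 0.0428
```

View pics/g5.png

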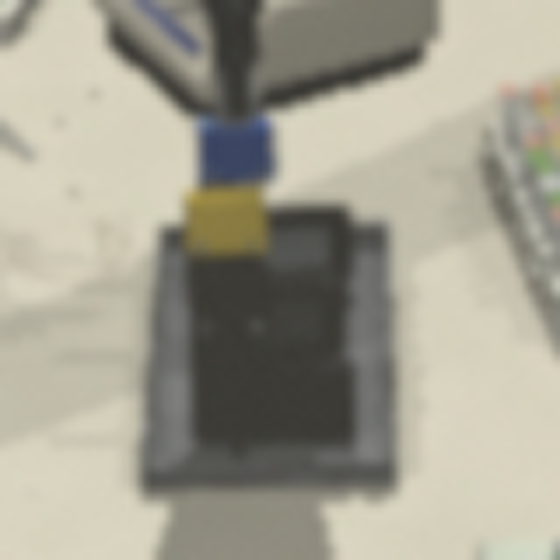

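Gripper (235,90) is centred above the blue bar (200–272,150). Descend and grip.

```bash
python3 -m pendant '[{"tx":0.2,"ty":0,"tz":-1.5,"ax":0.3,"ay":-0.4,"az":0,"gripper":0},{"tx":0,"ty":0,"tz":-1,"ax":0,"ay":0,"az":0,"gripper":0},{"tx":0,"ty":0,"tz":0,"ax":0,"ay":0,"az":0,"gripper":0}]' >/dev/null; python3 st.py
```

```text
t 11.1 tcp [0.5175 0.3077 0.1   ] yaw_y 89.56 z [ 2.2e-03  5.0e-04 -1.0e+00] F [ 0.1 -0.1 -0.6] T [-0.03  0.06  0.02] w 0.0427
```

```bash
python3 -m pendant '[{"tx":-0.1,"ty":0.15,"tz":-1.2,"ax":0,"ay":0.1,"az":0,"gripper":0},{"tx":0,"ty":0,"tz":-0.4,"ax":0,"ay":0,"az":0,"gripper":0},{"tx":0,"ty":0,"tz":0,"ax":0,"ay":0,"az":0,"gripper":0}]' >/dev/null; python3 st.py
```

```text
t 11.35 tcp [0.5175 0.309  0.0847] yaw_y 89.48 z [ 0.002   0.0014 -1.    ] F [0.3 0.4 0.5] T [ 0.03 -0.01  0.05] w 0.0426
```

```bash
python3 -m pendant '[{"tx":-0.1,"ty":0,"tz":-0.15,"ax":0,"ay":0,"az":0,"gripper":-0.3},{"tx":0,"ty":0,"tz":0,"ax":0,"ay":0,"az":0,"gripper":-1},{"tx":0,"ty":0,"tz":0,"ax":0,"ay":0,"az":0,"gripper":-1},{"tx":0,"ty":0,"tz":0,"ax":0,"ay":0,"az":0,"gripper":-1},{"tx":0,"ty":0,"tz":0,"ax":0,"ay":0,"az":0,"gripper":-1}]' >/dev/null; python3 st.py
```

```text
t 11.77 tcp [0.5166 0.3093 0.0841] yaw_y 89.48 z [ 0.0027  0.0019 -1.    ] F [-0.6  0.  -1.4] T [0.03 0.02 0.01] w 0.011
```

```bash
python3 -m pendant '[{"tx":0,"ty":0,"tz":1,"ax":0,"ay":0,"az":0,"gripper":-1},{"tx":0,"ty":0,"tz":3,"ax":0,"ay":0.1,"az":0,"gripper":-1},{"tx":0,"ty":0,"tz":4,"ax":0,"ay":0,"az":0,"gripper":-1},{"tx":0,"ty":0,"tz":4,"ax":0,"ay":0,"az":0,"gripper":-1},{"tx":0,"ty":0,"tz":0.5,"ax":0,"ay":0,"az":0,"gripper":-1}]' >/dev/null; python3 st.py
python3 - <<'E'
from m import *
s=snap('side'); save(s,'g6.png',(220,90,320,200),5)
E
```

```text
t 12.18 tcp [0.5135 0.3071 0.2133] yaw_y 89.48 z [-0.0053 -0.0025 -1.    ] F [ 1.4  0.4 -0.1] T [ 0.03 -0.13 -0.03] w 0.0111
```

View pics/g6.png

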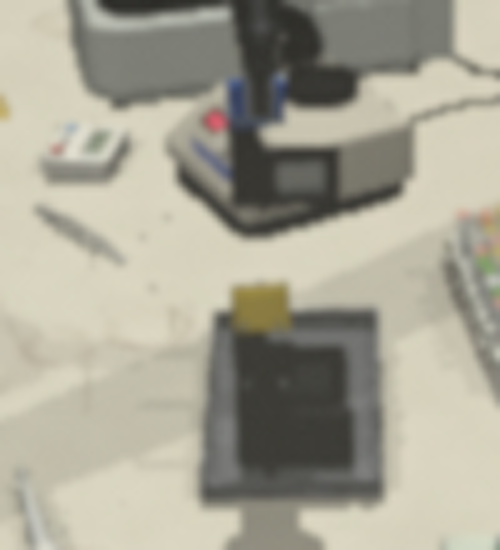

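Blue block hangs level (255,140), underside clear of the yellow bar (262,305). Carry it over.

```bash
python3 -m pendant '[{"tx":-0.1,"ty":-2.5,"tz":0,"ax":0.1,"ay":-0.2,"az":-1,"gripper":-1},{"tx":-0.2,"ty":-4,"tz":0,"ax":0,"ay":0,"az":-1,"gripper":-1},{"tx":-0.2,"ty":-4,"tz":0,"ax":0,"ay":0,"az":-1,"gripper":-1},{"tx":-0.2,"ty":-4,"tz":0,"ax":0,"ay":0,"az":-1,"gripper":-1},{"tx":-0.2,"ty":-4,"tz":0,"ax":0,"ay":0,"az":-1,"gripper":-1}]' >/dev/null; python3 st.py; python3 -m pendant '[{"tx":-0.2,"ty":-4,"tz":0,"ax":0,"ay":0,"az":-0.5,"gripper":-1},{"tx":-0.2,"ty":-4,"tz":0,"ax":0,"ay":0,"az":0,"gripper":-1},{"tx":-0.2,"ty":-4,"tz":0,"ax":0,"ay":0,"az":0,"gripper":-1},{"tx":-0.2,"ty":-4,"tz":0,"ax":0,"ay":0,"az":0,"gripper":-1},{"tx":-0.2,"ty":-4,"tz":0,"ax":0,"ay":0,"az":0,"gripper":-1}]' >/dev/null; python3 st.py
```

```text
t 12.65 tcp [0.4997 0.1267 0.2105] yaw_y 85.28 z [-0.0033  0.004  -1.    ] F [ 1.3 -1.2 -1.2] T [-0.03 -0.09 -0.03] w 0.0109
t 13.07 tcp [ 0.4849 -0.0815  0.2081] yaw_y 84.72 z [-0.006   0.0048 -1.    ] F [ 1.1  0.5 -1.5] T [-0.04 -0.13 -0.01] w 0.0109
```

```bash
python3 -m pendant '[{"tx":0.1,"ty":-3,"tz":-1,"ax":-0.2,"ay":-0.3,"az":-0.8,"gripper":-1},{"tx":0.2,"ty":-2,"tz":-3,"ax":0,"ay":0,"az":0,"gripper":-1},{"tx":0.1,"ty":-0.7,"tz":-3,"ax":0,"ay":0,"az":0,"gripper":-1},{"tx":0,"ty":0,"tz":-2,"ax":0,"ay":0,"az":0,"gripper":-1},{"tx":0,"ty":0,"tz":0,"ax":0,"ay":0,"az":0,"gripper":-1}]' >/dev/null; python3 st.py
```

```text
t 13.48 tcp [ 0.4847 -0.1536  0.115 ] yaw_y 82.97 z [ 0.002  -0.0023 -1.    ] F [-0.7  0.9 -1.7] T [ 0.09  0.06 -0.05] w 0.0114
```

```bash
python3 -m pendant '[{"tx":0.3,"ty":0.1,"tz":-1,"ax":0.1,"ay":0.1,"az":0.6,"gripper":-1},{"tx":0,"ty":0,"tz":-0.6,"ax":0,"ay":0,"az":0,"gripper":-1},{"tx":0,"ty":0,"tz":0,"ax":0,"ay":0,"az":0,"gripper":-1}]' >/dev/null; python3 st.py
```

```text
t 13.73 tcp [ 0.4877 -0.1519  0.0983] yaw_y 83.66 z [-9.e-04 -0.e+00 -1.e+00] F [-0.3  0.7 -2.3] T [-0.05 -0.03 -0.05] w 0.0111
```

```bash
python3 -m pendant '[{"tx":1,"ty":-0.14,"tz":-0.15,"ax":0,"ay":0,"az":0,"gripper":-1},{"tx":1,"ty":-0.11,"tz":0,"ax":0,"ay":0,"az":0,"gripper":-1},{"tx":0.7,"ty":-0.08,"tz":0,"ax":0,"ay":0,"az":0,"gripper":-1},{"tx":0,"ty":0,"tz":0,"ax":0,"ay":0,"az":0,"gripper":-1}]' >/dev/null; python3 st.py
python3 - <<'E'
from m import *
s=snap('side'); save(s,'g7.png',(260,170,380,280),5)
E
```

```text
t 14.07 tcp [ 0.5199 -0.1536  0.0994] yaw_y 83.88 z [ 3.8e-03  5.0e-04 -1.0e+00] F [ 0.8 -0.  -1.6] T [0.   0.01 0.04] w 0.0108
```

View pics/g7.png

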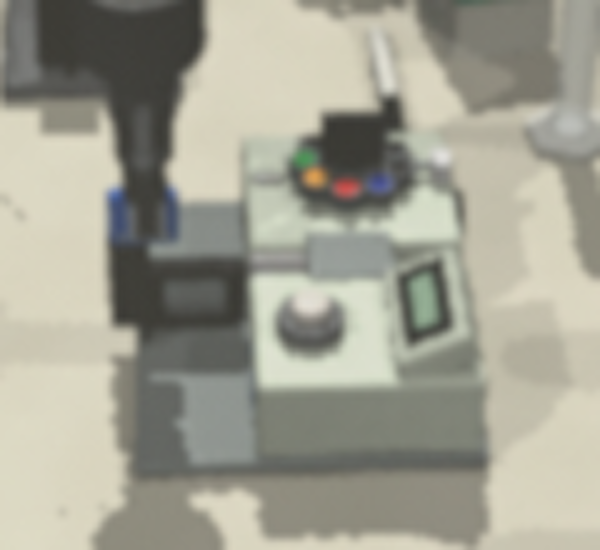

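```bash
python3 -m pendant '[{"tx":-0.1,"ty":-0.2,"tz":-0.3,"ax":0,"ay":0.2,"az":-0.3,"gripper":-1},{"tx":0,"ty":0,"tz":0,"ax":0,"ay":0,"az":0,"gripper":-1}]' >/dev/null; python3 st.py
```

```text
t 14.28 tcp [ 0.5187 -0.1557  0.0965] yaw_y 83.57 z [ 1.e-04  2.e-04 -1.e+00] F [-0.  -0.  -1.8] T [ 0.02  0.06 -0.04] w 0.0108
```

```bash
python3 -m pendant '[{"tx":0.6,"ty":-0.09,"tz":-0.05,"ax":0,"ay":0,"az":0,"gripper":-1},{"tx":0.6,"ty":-0.09,"tz":-0.05,"ax":0,"ay":0,"az":0,"gripper":-1},{"tx":0,"ty":0,"tz":0,"ax":0,"ay":0,"az":0,"gripper":-1}]' >/dev/null; python3 st.py
```

```text
t 14.53 tcp [ 0.5313 -0.1578  0.0956] yaw_y 83.53 z [ 1.e-04  6.e-04 -1.e+00] F [ 0.  -0.3 -1.9] T [0.06 0.03 0.  ] w 0.0111
```

```bash
python3 -m pendant '[{"tx":0.6,"ty":-0.02,"tz":0,"ax":0,"ay":0,"az":0,"gripper":-1},{"tx":0.7,"ty":-0.07,"tz":0,"ax":0,"ay":0,"az":0,"gripper":-1},{"tx":0,"ty":0,"tz":0,"ax":0,"ay":0,"az":0,"gripper":-1}]' >/dev/null; python3 st.py
```

```text
t 14.78 tcp [ 0.5457 -0.1589  0.0955] yaw_y 83.52 z [ 1.e-04  6.e-04 -1.e+00] F [ 0.4  0.7 -2.2] T [ 0.07 -0.02  0.03] w 0.0105
```

Line wants y = -0.1587 here; good. Continue.

```bash
python3 -m pendant '[{"tx":0.7,"ty":-0.06,"tz":0,"ax":0,"ay":0,"az":0,"gripper":-1},{"tx":0.7,"ty":-0.07,"tz":0,"ax":0,"ay":0,"az":0,"gripper":-1},{"tx":0.3,"ty":-0.03,"tz":0,"ax":0,"ay":0,"az":0,"gripper":-1}]' >/dev/null; python3 st.py
```

```text
t 15.03 tcp [ 0.5642 -0.1605  0.0955] yaw_y 83.53 z [-1.e-04  7.e-04 -1.e+00] F [-0.2  0.6 -1.1] T [ 0.03 -0.01  0.03] w 0.0106
```

```bash
python3 -m pendant '[{"tx":0.7,"ty":-0.08,"tz":0,"ax":0,"ay":0,"az":0,"gripper":-1},{"tx":0.4,"ty":-0.05,"tz":0,"ax":0,"ay":0,"az":0,"gripper":-1},{"tx":0.2,"ty":-0.02,"tz":0,"ax":0,"ay":0,"az":0,"gripper":-1}]' >/dev/null; python3 st.py
```

```text
t 15.28 tcp [ 0.5791 -0.1621  0.0953] yaw_y 83.54 z [-2.e-04  6.e-04 -1.e+00] F [-1.9  0.3 -0.1] T [ 0.05  0.92 -0.  ] w 0.0111
```

```bash
python3 -m pendant '[{"tx":0.3,"ty":-0.03,"tz":0,"ax":0,"ay":0,"az":0,"gripper":-1},{"tx":0.3,"ty":-0.03,"tz":0,"ax":0,"ay":0,"az":0,"gripper":-1}]' >/dev/null; python3 st.py
```

```text
t 15.45 tcp [ 0.5793 -0.1623  0.0952] yaw_y 83.48 z [-0.0147  0.0044 -0.9999] F [-22.1   4.   18.5] T [0.96 4.18 0.02] w 0.0109
```

```bash
python3 -m pendant '[{"tx":0,"ty":0,"tz":0,"ax":-0.2,"ay":-0.8,"az":0,"gripper":-1},{"tx":0,"ty":0,"tz":0,"ax":0,"ay":0,"az":0,"gripper":-1}]' >/dev/null; python3 st.py; python3 -m pendant '[{"tx":0,"ty":0,"tz":0,"ax":0,"ay":0,"az":0,"gripper":-0.4},{"tx":0,"ty":0,"tz":0,"ax":0,"ay":0,"az":0,"gripper":0},{"tx":0,"ty":0,"tz":0,"ax":0,"ay":0,"az":0,"gripper":0},{"tx":0,"ty":0,"tz":1,"ax":0,"ay":0,"az":0,"gripper":0}]' >/dev/null; python3 st.py
```

```text
t 15.62 tcp [ 0.5784 -0.1624  0.0954] yaw_y 83.45 z [-0.0032  0.0016 -1.    ] F [ 0.8  0.  -1.1] T [ 0.04 -0.05 -0.  ] w 0.0107
t 15.95 tcp [ 0.5785 -0.1622  0.1046] yaw_y 83.46 z [-0.0044  0.0017 -1.    ] F [-0.7 -0.   0. ] T [ 0.01  0.06 -0.01] w 0.0425
```

```bash
python3 -m pendant '[{"tx":0,"ty":0,"tz":3,"ax":0,"ay":-0.2,"az":0,"gripper":0},{"tx":0,"ty":0,"tz":3.5,"ax":0,"ay":0,"az":0,"gripper":0},{"tx":0,"ty":2,"tz":1,"ax":0,"ay":0,"az":0,"gripper":-1},{"tx":-2,"ty":4,"tz":0,"ax":0,"ay":0,"az":0,"gripper":-1},{"tx":-3,"ty":3,"tz":0,"ax":0,"ay":0,"az":0,"gripper":-1}]' >/dev/null; python3 st.py
python3 - <<'E'
from m import *
s=snap('side'); save(s,'g8.png',(270,170,390,280),5)
P=cloud(s)
t=snap('top'); save(t,'t8.png',(300,148,390,222),8)
Q=cloud(t)
for p in(P,Q): print('blue',bar(p,.107,.125,(.5,.62,-.2,-.12)))
print('turret',bar(P,.1,.125,(.62,.69,-.125,-.065)))
E
```

```text
t 16.37 tcp [ 0.5308 -0.0777  0.1879] yaw_y 82.85 z [ 0.0049 -0.0035 -1.    ] F [-0.1  1.   0.9] T [0.11 0.02 0.03] w 0.0069
blue (60, array([ 0.5758, -0.1654,  0.1129]), 'yaw', -6.7, 'size', array([0.0129, 0.0423]), 'rect', 576.5, -164.7, 14.0, 41.1, 80.7)
blue (39, array([ 0.5775, -0.1626,  0.1122]), 'yaw', -6.7, 'size', array([0.0114, 0.0393]), 'rect', 578.0, -162.3, 10.2, 37.2, 89.7)
turret (91, array([ 0.6549, -0.0962,  0.1118]), 'yaw', -8.2, 'size', array([0.0162, 0.0393]), 'rect', 654.9, -95.4, 20.3, 38.5, 74.3)
```

View pics/g8.png

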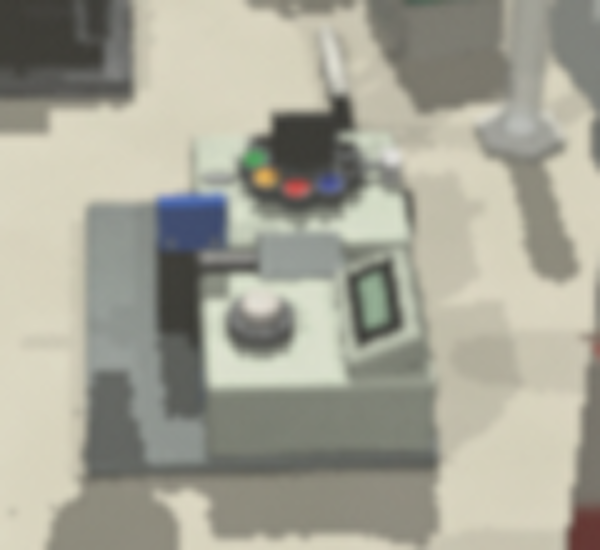

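View pics/t8.png

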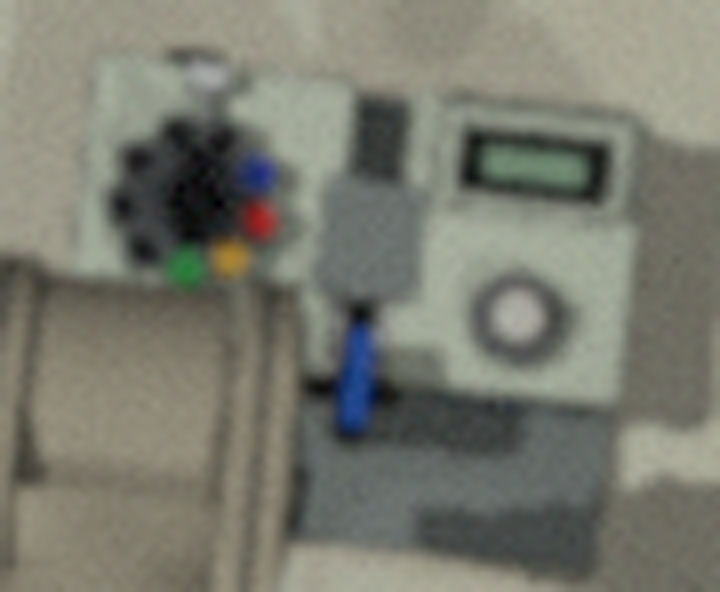

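Pictures: blue block home, flange against the housings (345,385 in the top crop), green at the index, blade bar parallel. x differs from the blank's home reading by ~0.4–1.3 mm, within tolerance. Key centre at (520,315) in the top crop. Now to the key.

```bash
python3 -m pendant '[{"tx":1,"ty":-2.5,"tz":0,"ax":0.2,"ay":0.3,"az":0,"gripper":-1},{"tx":1.8,"ty":-3.5,"tz":0,"ax":0,"ay":0,"az":0,"gripper":-1},{"tx":1.8,"ty":-3.5,"tz":0,"ax":0,"ay":0,"az":0,"gripper":-1},{"tx":1.5,"ty":-3,"tz":0,"ax":0,"ay":0,"az":0,"gripper":-1},{"tx":0.3,"ty":-1,"tz":-1,"ax":0,"ay":0,"az":0,"gripper":-1}]' >/dev/null; python3 st.py
```

```text
t 16.88 tcp [ 0.5948 -0.2094  0.1849] yaw_y 83.98 z [ 0.0062  0.0047 -1.    ] F [-0.2 -0.2  0.6] T [-0.1   0.02 -0.01] w -0.0001
```

```bash
python3 -m pendant '[{"tx":0.9,"ty":-2,"tz":-1,"ax":-0.2,"ay":0.3,"az":0,"gripper":-1},{"tx":0,"ty":0,"tz":-3,"ax":0,"ay":0,"az":0,"gripper":-1},{"tx":0,"ty":0,"tz":-2,"ax":0,"ay":0,"az":0,"gripper":-1},{"tx":0,"ty":0,"tz":0,"ax":0,"ay":0,"az":0,"gripper":-1}]' >/dev/null; python3 st.py
```

```text
t 17.22 tcp [ 0.6051 -0.2378  0.1241] yaw_y 83.6 z [ 0.003  -0.0035 -1.    ] F [-0.6  0.2  0.9] T [0.07 0.04 0.02] w 0.0002
```

```bash
python3 -m pendant '[{"tx":0,"ty":0.5,"tz":-1,"ax":0.2,"ay":0.1,"az":0,"gripper":-1},{"tx":0,"ty":0,"tz":-0.4,"ax":0,"ay":0,"az":0,"gripper":-1},{"tx":0,"ty":0,"tz":0,"ax":0,"ay":0,"az":0,"gripper":-1}]' >/dev/null; python3 st.py
python3 - <<'E'
from m import *
s=snap('side'); save(s,'g9.png',(270,170,390,280),5)
E
```

```text
t 17.47 tcp [ 0.6056 -0.2324  0.111 ] yaw_y 83.61 z [ 1.9e-03  2.0e-04 -1.0e+00] F [-0.3  0.3  0.4] T [-0.04 -0.01 -0.05] w 0.0002
```

View pics/g9.png

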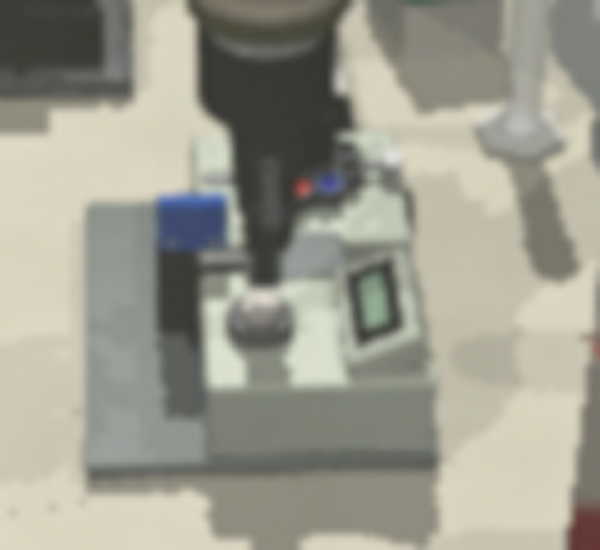

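Closed fingertips (265,280) stand just above the key's centre. Press.

```bash
python3 -m pendant '[{"tx":0,"ty":0,"tz":-1,"ax":0,"ay":0,"az":0,"gripper":-1},{"tx":0,"ty":0,"tz":-0.5,"ax":0,"ay":0,"az":0,"gripper":-1}]' >/dev/null; python3 st.py;  python3 -m pendant '[{"tx":0,"ty":0,"tz":-0.3,"ax":0,"ay":0,"az":0,"gripper":-1},{"tx":0,"ty":0,"tz":-0.2,"ax":0,"ay":0,"az":0,"gripper":-1}]' >/dev/null; python3 st.py
```

```text
t 17.68 tcp [ 0.6075 -0.2318  0.0984] yaw_y 83.7 z [ 6.7e-03 -2.0e-04 -1.0e+00] F [ 0.  -0.4 -0.4] T [ 0.   -0.01  0.01] w 0.0002
t 17.85 tcp [ 0.6078 -0.2318  0.0932] yaw_y 83.72 z [ 7.6e-03 -6.0e-04 -1.0e+00] F [-0.7 -0.1  2.9] T [0.07 0.43 0.01] w -0.0002
```

```bash
python3 -m pendant '[{"tx":0,"ty":0,"tz":-0.25,"ax":0,"ay":0,"az":0,"gripper":-1},{"tx":0,"ty":0,"tz":-0.2,"ax":0,"ay":0,"az":0,"gripper":-1}]' >/dev/null; python3 st.py;  python3 -m pendant '[{"tx":0,"ty":0,"tz":-0.2,"ax":0,"ay":0,"az":0,"gripper":-1},{"tx":0,"ty":0,"tz":0,"ax":0,"ay":0,"az":0,"gripper":-1}]' >/dev/null; python3 st.py
```

```text
t 18.02 tcp [ 0.608  -0.2319  0.0917] yaw_y 83.71 z [ 8.5e-03  2.0e-04 -1.0e+00] F [-12.8   6.   28.9] T [ 1.24  2.87 -0.01] w 0.0
t 18.18 tcp [ 0.6078 -0.2319  0.093 ] yaw_y 83.69 z [ 0.0092  0.0017 -1.    ] F [-2.6 -0.   3. ] T [0.22 0.54 0.04] w -0.0001
```

```bash
for i in 1 2 3; do python3 -m pendant '[{"tx":0,"ty":0,"tz":-0.15,"ax":0,"ay":0,"az":0,"gripper":-1}]' >/dev/null; python3 st.py; done; python3 -m pendant '[{"tx":0,"ty":0,"tz":1,"ax":0,"ay":0,"az":0,"gripper":-1},{"tx":0,"ty":0,"tz":3,"ax":0,"ay":0.3,"az":0,"gripper":-1},{"tx":0,"ty":0,"tz":4,"ax":0,"ay":0,"az":0,"gripper":-1},{"tx":-2,"ty":1,"tz":3,"ax":0,"ay":0,"az":0,"gripper":-1},{"tx":-2,"ty":3,"tz":0,"ax":0,"ay":0,"az":0,"gripper":-1}]' >/dev/null; python3 st.py
```

```text
t 18.27 tcp [ 0.608  -0.2319  0.0925] yaw_y 83.68 z [ 0.0101  0.0018 -0.9999] F [-1.3  0.2  2.9] T [0.09 0.36 0.02] w 0.0001
t 18.35 tcp [ 0.6081 -0.232   0.092 ] yaw_y 83.68 z [ 0.0107  0.0021 -0.9999] F [-7.8  2.6 15.4] T [0.68 1.69 0.05] w 0.0001
t 18.43 tcp [ 0.6081 -0.232   0.0919] yaw_y 83.67 z [ 0.0111  0.0026 -0.9999] F [-9.4  4.8 20.9] T [ 0.84  2.09 -0.01] w -0.0002
t 18.85 tcp [ 0.5668 -0.1963  0.2037] yaw_y 83.31 z [ 2.3e-03 -3.0e-04 -1.0e+00] F [-0.3 -1.7  0.3] T [-0.03 -0.    0.01] w 0.0
```

```bash
python3 -m pendant '[{"tx":-3,"ty":3,"tz":0,"ax":0,"ay":0,"az":0,"gripper":-1},{"tx":-3,"ty":3,"tz":0,"ax":0,"ay":0,"az":0,"gripper":-1},{"tx":-2,"ty":4,"tz":0,"ax":0,"ay":0,"az":0,"gripper":-1},{"tx":0,"ty":4,"tz":0,"ax":0,"ay":0,"az":0,"gripper":-1},{"tx":0,"ty":0,"tz":0,"ax":0,"ay":0,"az":0,"gripper":-1}]' >/dev/null; python3 st.py
python3 - <<'E'
from m import *
s=snap('side'); save(s,'g10.png',(210,110,390,280),4)
P=cloud(s)
t=snap('top'); save(t,'t10.png',(190,140,450,240),3)
Q=cloud(t)
for p in(P,Q): print('blue',bar(p,.107,.125,(.5,.62,-.2,-.12)))
for p in(P,Q): print('turret',bar(p,.1,.125,(.62,.69,-.125,-.065)))
print('blank',bar(P,.085,.12,(.45,.56,.13,.2)))
print('key z',np.nanmax(P[(abs(P[...,0]-.605)<.006)&(abs(P[...,1]+.232)<.006)][:,2]), Q[185:189,363:367,2].mean())
E
```

```text
t 19.27 tcp [ 0.4835 -0.0522  0.2064] yaw_y 83.37 z [ 9.6e-03  5.0e-04 -1.0e+00] F [ 0.5  1.2 -0.3] T [ 0.04 -0.01  0.02] w -0.0001
blue (60, array([ 0.5755, -0.1654,  0.1129]), 'yaw', -10.6, 'size', array([0.0112, 0.042 ]), 'rect', 576.3, -165.1, 12.3, 41.5, 78.3)
blue (41, array([ 0.5774, -0.1626,  0.113 ]), 'yaw', -5.6, 'size', array([0.0116, 0.0394]), 'rect', 577.8, -162.3, 10.4, 37.4, 89.9)
turret (92, array([ 0.6549, -0.0962,  0.1117]), 'yaw', -6.8, 'size', array([0.0141, 0.0404]), 'rect', 654.2, -93.8, 39.0, 19.2, 2.5)
turret (44, array([ 0.6553, -0.0932,  0.1135]), 'yaw', -6.7, 'size', array([0.0124, 0.0429]), 'rect', 655.9, -93.2, 11.6, 38.7, 83.5)
blank (23, array([0.5095, 0.1552, 0.0968]), 'yaw', -6.2, 'size', array([0.0135, 0.0478]), 'rect', 499.7, 156.5, 14.2, 39.1, 84.6)
key z 0.09287631655926118 0.08720133699519214
```

View pics/g10.png

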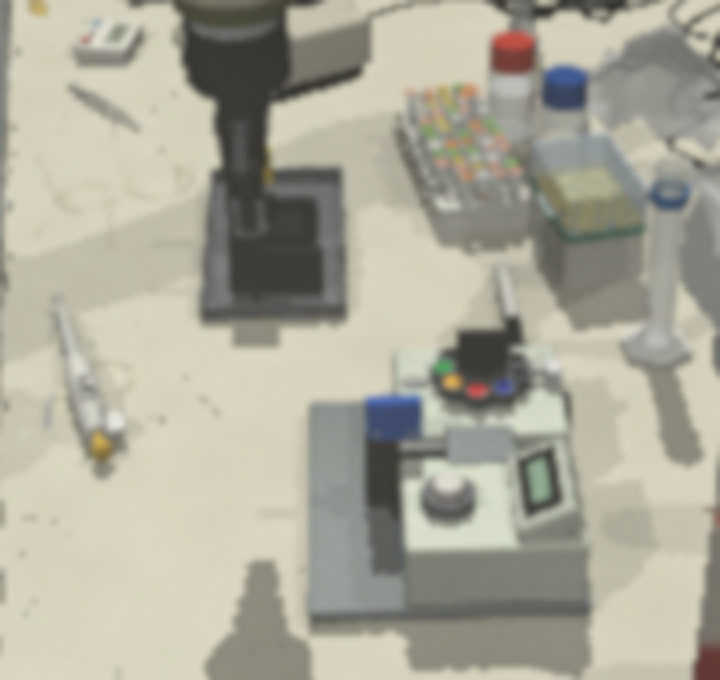

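View pics/t10.png

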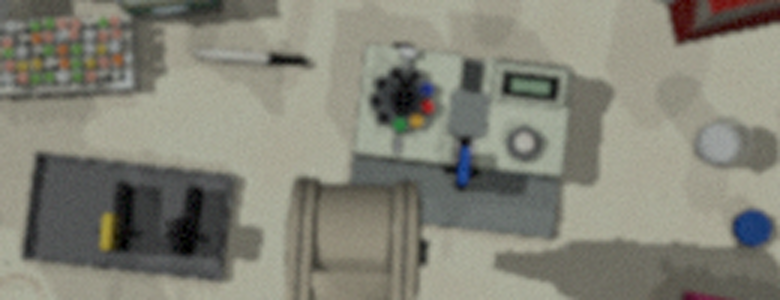

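Both views agree: green at the index, blue home, key up, blanking block and yellow upright in the tray, bystanders in place and the arm clear. Handing in.

```bash
python3 -c "
from plant import robot
print(robot.sign_off())"
```

```text
the job is handed in; nothing more can be done
None
```

The photometer is set up for its reference check, and I handed the job in at about 19 s of the 67 s allowed. No verdict was reported.

In order:
1. I turned the turret about 40° counter-clockwise until green clicked in at the index mark.
2. I slid the blanking block out and stood it in the tray's empty place.
3. I pushed the blue-handled block in until its flange met the housings (about 22 N).
4. I pressed the read key to its stop twice (about 29 N and 21 N) and let it come up.

What the last checks showed:
- **Turret:** the grip bar lies parallel to the gap, with green at the index mark.
- **Blanking block:** it stands upright in the tray.
- **Yellow-handled block and bystanders:** they look undisturbed in the pictures. I did not measure their positions again at the end.
- **Read key:** it is up, with the top read at 87 to 93 mm against 89 mm expected.
- **Arm:** it touches nothing.

One reading is slightly off. The blue block sits back from where the blanking block first was, by 0.5 mm in the top view and 1.6 mm in the side view. The arm also drew back about 0.9 mm as I levelled the tool before letting go. All of this is within the 3 mm allowed, so I did not push it in again.

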